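Load the tube mixer and shut its keeper bar

ROBOT

A 6-joint arm with a two-finger parallel gripper is mounted at the origin on the work surface. World frame = base frame: x ahead of the robot, y to its left, z up, the work surface at z = 0. Lengths are in m, angles in degrees, forces in N, time in s.
With the tool pointing down it reaches from about 0.3 to 0.775 m from the base axis. Payload 14.6 kg.
Tool frame: the origin (TCP) lies midway between the tips of the shut fingers; the grasp point (between the pads) lies 19 mm behind it (r.tcp_to_grasp is the x of the grasp point in the tool frame, in m); x points along the fingers, y is the direction in which the jaws open and shut, and the axes are right-handed (so a half turn about x gives the same grasp; the last joint's range is limited). The gripper opens to 85 mm and grips with 20 to 120 N. Pads are 22 mm wide; open, the fingers measure 114 mm over their backs; the gripper's body (76 mm by 85 mm) begins 54 mm behind the grasp point. The pads swing forward as they close: fully open they stand 13 mm farther back than shut.
Start: joints at [-69.19, 17.183, 87.147, -0, 75.671, -3.816], TCP at [0.229, -0.5, 0.231] pointing down, gripper open.
Joint ranges: [-173.82, 173.82], [-45.26, 126.66], [13.44, 144.39], [-59.66, 239.66], [0, 175.72], [-146.38, 146.38]. Speed limits (degrees/s): [127.2, 127.2, 147.25, 180, 180, 180].

INTERFACE

Orientations are given as a 3x3 rotation matrix whose columns are the frame's x, y, z axes.
In Python, from workcell import r gives the robot as it stands.
- The arm moves only by the tool arm_command, never from a script. Its argument "increments" is a list that holds one entry, the list of rows, each a list of 4 numbers: the shift along the world's x, y, z in mm, then the turn about the world's z in rad. In form: [[[x, y, z, twist], ...]]. A call has exactly 5 rows; each row is the pose to reach, as a shift and turn from the pose measured when the call began; what a row does not reach only later rows make up. A row lasts 1/8 s, in which the tool goes at most 62.5 mm and 10.7 degrees, less where a joint would pass 70% of its speed; a pose out of reach is approached as far as the arm can. A call with a gripper value outside its range is refused whole. "grip" is the finger opening in mm, from 0 to 85.4, set as the call begins (left out, the last holds). The fingers move at their own pace and stop on an object; "grip_force" is the grip in N (left out, the last holds). Time passes only in rows, so rows that repeat a pose let the fingers close, or fill a call up. It gives the time, the measured TCP pose, the force and the opening at its end, in the units of the state.
- r.get_state(): the state, without advancing time (a new reading comes with each control period).
- r.capture(name): name is "side" or "top" or "wrist"; returns a dict with "pixels" (384x512x3 uint8, red, green, blue), "depth" (384x512 float32, m along the optical axis (not along the pixel's ray), 0 where there is no reading), "vfov" (degrees; the focal length in pixels is half the picture's height over the tangent of half this angle, whatever the lens; pixels are square), "cx", "cy" (the principal point, pixels), "T" (4x4, takes a point from camera to world coordinates). Camera axes: x right, y down, z forward; pixel columns grow to the right and rows downward; lengths in m; the calibration is good to about 2 mm. The wrist camera is an equidistant fisheye: a pixel r from the principal point sees the ray r / f radians off the axis. A picture is of the moment at which its call begins.
- r.finish_job(): hands the job in, once; it reports no verdict.
The state is a dict: "time_s": time; "q": joint angles; "dq": joint speeds; "joint_torque": joint torques, N m; "ee_pos": TCP position; "ee_rot": TCP orientation; "contact_force": force on the tool from outside, world axes, zero at the start; "torque": the same for the moment, N m; "finger_gap": finger opening in m.
Only numpy, scipy, OpenCV 4.12 (cv2) and the standard library are available. Lean on these libraries where they do the work, as an engineer would, in place of code of your own. Each camera call takes 0.05 s, during which the arm holds its last target. There are 200 camera calls.

TASK

Swing the tube mixer's keeper bar fully open, then lay every sample tube that is on the counter into the sloped cradle, one tube to a groove (any groove), cap end up the slope and foot end within about 10 mm of the raised stop at the low edge. When all of them are lying properly in their grooves, swing the keeper bar back over the caps until it has snapped past its ball catch and is fully home, and leave the other things on the counter alone.

Things in the scene. Friction and masses are not known exactly. Their poses are not given: they have to be found in the camera images.
- mixer: fixed tube mixer, base 150 x 340 mm, carrying the sloped cradle; origin under its centre on the counter; at yaw 0 the slope falls away from the robot (+x), the keeper's hinge is at +y.
- cradle: sloped cradle on the mixer. x axis down the slope (0.21 rad below level), y along the row of grooves, z square to the deck. Origin: middle of the row, at the bottom of the V grooves. Six 90-degree V grooves run along x, at y = -0.110, -0.066, -0.022, 0.022, 0.066, 0.110; a tube in a groove has its axis at z = 0.0127, and its origin at x = 0 when its foot is 7 mm off the low stop. Tubes do not slide by themselves.
- saddle (a point): middle of the upper of the two white saw-toothed plates that form the grooves: each 8 mm thick along x, tooth tips at cradle z = 0.022, at cradle x = -0.022 (this one) and x = 0.040. Between them is free space down to the deck at cradle z = -0.014, so fingers can go down beside a tube there. Axes as the cradle's.
- low_stop (a point): middle of the inner face of the raised stop along the low edge of the cradle, at cradle (0.062, 0, 0.0127); its top edge is at cradle z = 0.022. Axes as the cradle's.
- keeper (a joint): keeper bar angle (rad): 0 = shut, fully home, along the row over the caps; grows as it swings towards the robot; 1.45 = open against its stop; clear of all grooves above 1.2. Stays where left (friction 0.5 N at the knob). From 0.07 to 0.03 its end rides over a sprung ball, about 7 N at the knob; below 0.028 the ball drives it home. Axis: cradle z through keeper_hinge.
- keeper_knob (a point): on the axis of the keeper's upright black knob, a round post 18 mm in diameter, 46 mm tall, standing on the bar square to the deck; 18 mm below its top, 28 mm above the bar. 170 mm from the hinge axis; at joint 0 in direction -y of the cradle from it, at 1.45 nearly -x. Bar 285 mm long, 12 wide, 8 thick, underside at cradle z = 0.029 (6 mm over seated caps).
- keeper_hinge (a point): point on the hinge axis of the keeper bar, at cradle (-0.043, 0.148, 0.065), same height over the deck as keeper_knob.
- tube1: capped sample tube lying down, 18 mm in diameter, 110 mm long, 35 g; origin at mid-length on its axis; +x points to the cap end (55 mm away), -x to the plain foot end (55 mm). The cap, the last 24 mm, is six-sided and dark purple, 18 mm across flats (21 mm across corners), so the tube hardly rolls. May be absent; all tubes are alike.
- tube2: capped sample tube lying down, 18 mm in diameter, 110 mm long, 35 g; origin at mid-length on its axis; +x points to the cap end (55 mm away), -x to the plain foot end (55 mm). The cap, the last 24 mm, is six-sided and dark purple, 18 mm across flats (21 mm across corners), so the tube hardly rolls. May be absent; all tubes are alike.
- tube3: capped sample tube lying down, 18 mm in diameter, 110 mm long, 35 g; origin at mid-length on its axis; +x points to the cap end (55 mm away), -x to the plain foot end (55 mm). The cap, the last 24 mm, is six-sided and dark purple, 18 mm across flats (21 mm across corners), so the tube hardly rolls. May be absent; all tubes are alike.
- tube4: capped sample tube lying down, 18 mm in diameter, 110 mm long, 35 g; origin at mid-length on its axis; +x points to the cap end (55 mm away), -x to the plain foot end (55 mm). The cap, the last 24 mm, is six-sided and dark purple, 18 mm across flats (21 mm across corners), so the tube hardly rolls. May be absent; all tubes are alike.
- tube5: capped sample tube lying down, 18 mm in diameter, 110 mm long, 35 g; origin at mid-length on its axis; +x points to the cap end (55 mm away), -x to the plain foot end (55 mm). The cap, the last 24 mm, is six-sided and dark purple, 18 mm across flats (21 mm across corners), so the tube hardly rolls. May be absent; all tubes are alike.
- tube6: capped sample tube lying down, 18 mm in diameter, 110 mm long, 35 g; origin at mid-length on its axis; +x points to the cap end (55 mm away), -x to the plain foot end (55 mm). The cap, the last 24 mm, is six-sided and dark purple, 18 mm across flats (21 mm across corners), so the tube hardly rolls. May be absent; all tubes are alike.
- disinfectant: bystander standing on the counter, to be left where it is: white plastic bottle, 60 mm in diameter, 150 mm tall, origin under its centre
- swab_box: bystander standing on the counter, to be left where it is: cardboard box 90 x 70 x 60 mm, origin under its centre
- tape_roll: bystander standing on the counter, to be left where it is: white roll of tape 84 mm in diameter, 25 mm tall, lying flat, origin under its centre

How it is judged:
By the outcome, as a careful person would: the job done as asked, in the order asked, and still so for the second after the job is handed in, with the robot touching nothing.
Of tube1, tube2, tube3, tube4, tube5, tube6 only 4 to 6 are there at a start; the rules pass over those that are not, and their reading is None.
At some moment in a run one of tube1, tube2, tube3, tube4, tube5, tube6 may be knocked a few centimetres aside while the robot is not near it.
Once in a run the grip may slacken for a moment while it holds something.
It also fails if it takes over 210 s, if anything falls off the work surface, if the arm or the gripper's body presses on something with over 40 N, if the wrist force passes 120 N, or if a joint passes its speed limit or range.

## Working session

There is one attempt and no reset: what is moved stays moved. The work goes in short steps, Python scripts to look and compute and a tool call to move; the robot and the scene stay as the last step left them, time stands still between calls to the robot, and variables do not carry over. Pictures are saved under pics/ and viewed, about 12 in all and at most 16, crops included, and the job is handed in when it is done.

Besides the shell and the picture viewer there is one more tool, called after "Emit:" as a command line: name --argument value ..., lists and objects as JSON in quotes. arm_command: Moves the arm, as the interface text tells. Its arguments: {"type":"object","properties":{"increments":{"type":"array","items":{"type":"array","items":{"type":"array","items":{"type":"number"}}}},"grip":{"type":"number"},"grip_force":{"type":"number"}},"required":["increments"]}

```bash
mkdir -p pics; ls; cat > h.py <<'E'
import numpy as np, cv2
from workcell import r
def cap(n):
    c=r.capture(n); return c
def save(c,name,crop=None,scale=1):
    im=c["pixels"][:,:,::-1]
    if crop: x0,y0,x1,y1=crop; im=im[y0:y1,x0:x1]
    im=cv2.resize(im,None,fx=scale,fy=scale,interpolation=cv2.INTER_CUBIC)
    cv2.imwrite("pics/"+name+".png",im)
def foc(c): return c["pixels"].shape[0]/2/np.tan(np.radians(c["vfov"])/2)
def ray(c,u,v,fish=False):
    f=foc(c); d=np.array([u-c["cx"],v-c["cy"]],float)
    if fish:
        rr=np.hypot(*d); th=rr/f
        dc=np.array([*(d/max(rr,1e-9)*np.sin(th)),np.cos(th)])
    else: dc=np.array([d[0]/f,d[1]/f,1.])
    T=np.array(c["T"]); return T[:3,3],T[:3,:3]@dc
def onplane(c,u,v,z,fish=False):
    o,d=ray(c,u,v,fish); return o+d*(z-o[2])/d[2]
E
python3 - <<'E'
from h import *
for n in("top","side"):
    c=cap(n); save(c,n+"0",scale=1.5); np.savez(n+"0.npz",**c)
    print(n,c["vfov"],c["cx"],c["cy"],np.round(c["T"],3).tolist())
print(r.get_state())
E
```

```text
pics
top 48.86953736487882 262.6663013690629 190.50368966880032 [[-0.023, -0.996, 0.085, 0.484], [-1.0, 0.022, -0.007, 0.056], [0.005, -0.085, -0.996, 1.225], [0.0, 0.0, 0.0, 1.0]]
side 51.67415776972664 257.22893657169635 201.64258530916595 [[0.979, -0.091, 0.183, 0.395], [-0.204, -0.518, 0.831, -0.8], [0.019, -0.851, -0.526, 0.646], [0.0, 0.0, 0.0, 1.0]]
{'time_s': 0.1, 'q': array([-6.91918484e+01,  1.72128098e+01,  8.71784838e+01,  3.31880927e-04,
        7.56710633e+01, -3.81757424e+00]), 'dq': array([-0.0344989 , -0.03480075, -0.15001015, -0.01937471,  0.03458355,
        0.08735257]), 'joint_torque': array([ 2.40799767e-03, -5.44378066e+01, -3.62367439e+01,  5.83679639e-05,
        3.07599999e-03,  8.99700649e-05]), 'ee_pos': array([ 0.22908307, -0.49977424,  0.23076172]), 'ee_rot': array([[-3.81373069e-04,  4.16687485e-01, -9.09049720e-01],
       [ 1.01933995e-03, -9.09049152e-01, -4.16687653e-01],
       [-9.99999408e-01, -1.08554415e-03, -7.80593373e-05]]), 'contact_force': array([-0.10423572,  0.11300719,  0.87626997]), 'torque': array([0.00894777, 0.01131432, 0.01077146]), 'finger_gap': 0.08560455342015995}
```

View pics/top0.png

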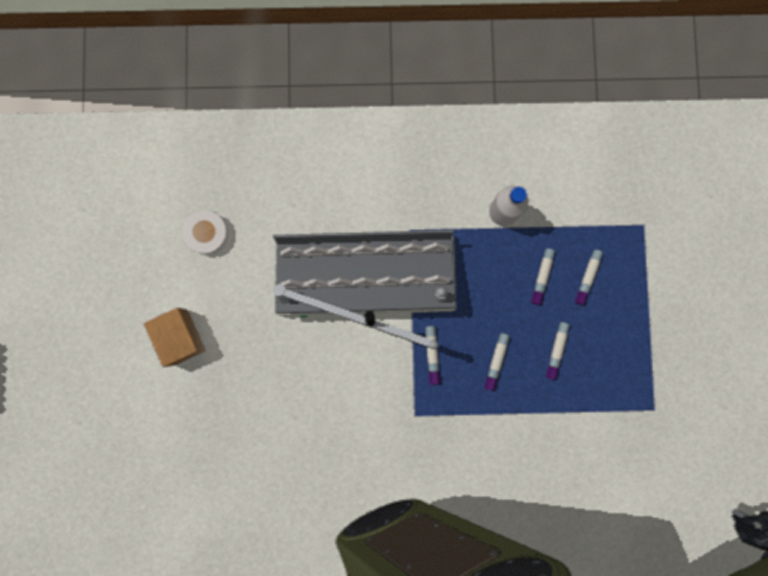

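View pics/side0.png

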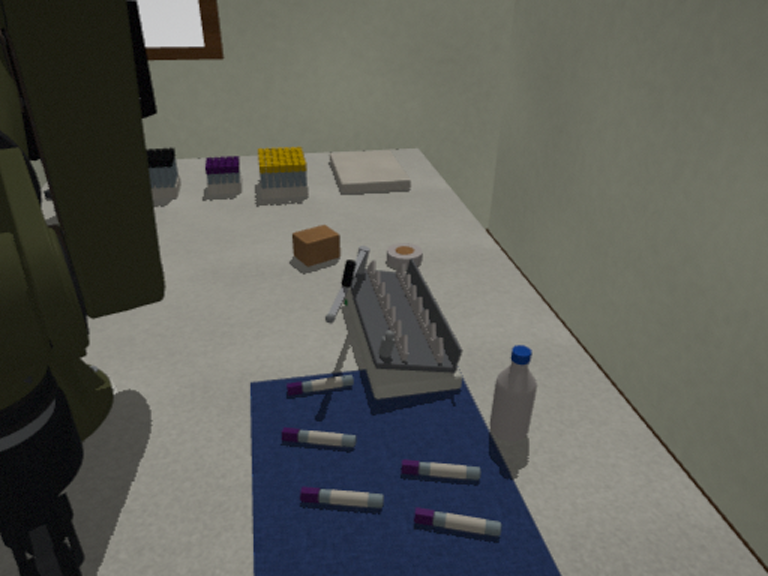

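The mat carries 5 tubes at display pixels (433,355), (497,362), (558,350), (543,276) and (590,277), all with the cap toward the robot. The mixer is at about (365,273) with its yaw near 0, and the keeper is partly shut with its knob at (370,318). Next I'll zoom in on the mixer and measure the tubes.

```bash
cat >> h.py <<'E'
def tubes(c):
    """tubes on the mat from the top camera: origin xy (axis z=9mm), angle of +x (cap) """
    hsv=cv2.cvtColor(c["pixels"],cv2.COLOR_RGB2HSV)
    H,S,V=[hsv[:,:,i].astype(int) for i in range(3)]
    pur=((H>135)&(H<172)&(S>90)&(V>25)).astype(np.uint8)
    out=[]
    n,l,st,ce=cv2.connectedComponentsWithStats(pur)
    bod=((S<120)&(V>100))|(pur>0)
    for i in range(1,n):
        if st[i,4]<25: continue
        u,v=ce[i]; p=onplane(c,u,v,.009)
        if not(0.2<p[0]<0.9 and abs(p[1])<.6): continue
        yy,xx=np.mgrid[0:384,0:512]
        near=bod&(np.hypot(xx-u,yy-v)<52)
        _,l2=cv2.connectedComponents(near.astype(np.uint8))
        k=l2[l==i]; m=(l2==np.bincount(k[k>0]).argmax())
        pts=np.argwhere(m)[:,::-1].astype(np.float32)
        w=np.array([onplane(c,a,b,.009)[:2] for a,b in pts],np.float32)
        vx=cv2.fitLine(w,cv2.DIST_HUBER,0,.01,.01).ravel(); d=vx[:2]; o=vx[2:]
        if d@(p[:2]-o)<0: d=-d
        t=(w-o)@d; lo,hi=np.percentile(t,[.5,99.5]); org=o+d*(lo+hi)/2
        out.append((round(float(org[0]),4),round(float(org[1]),4),round(float(np.degrees(np.arctan2(d[1],d[0]))),1),round(float(hi-lo),4),st[i,4],np.round((p[:2]-org)@d,3)))
    return sorted(out,key=lambda a:-a[1])
E
python3 - <<'E'
from h import *
c=dict(np.load("top0.npz"))
save(c,"mix",(178,148,310,245),6)
for t in tubes(c):print(t)
E
```

```text
(0.3814, 0.0193, -145.3, 0.2855, np.int32(50), np.float64(0.0))
(0.4415, -0.1438, 162.5, 0.1099, np.int32(47), np.float64(0.045))
(0.6023, -0.2387, 163.4, 0.1102, np.int32(48), np.float64(0.045))
(0.459, -0.2606, 164.1, 0.1101, np.int32(51), np.float64(0.045))
(0.5992, -0.3277, 158.2, 0.1113, np.int32(47), np.float64(0.045))
```

View pics/mix.png

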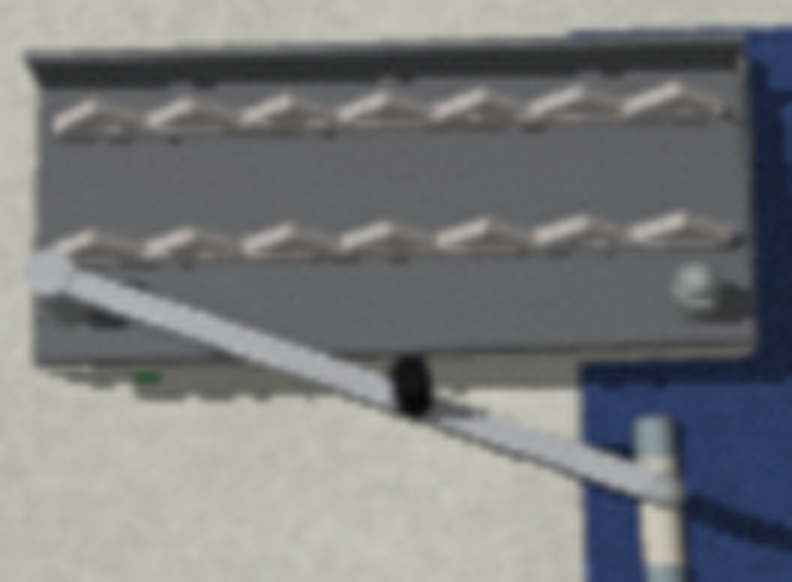

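The crop shows the seven teeth in each row: the upper row's tips run from (95,232) to (683,214) and the lower row's from (95,102) to (680,85). The hinge is at (48,272) and the knob top at (410,365). I'll fit the deck plane and the teeth from depth.

```bash
python3 - <<'E'
from h import *
c=dict(np.load("top0.npz")); f=foc(c); D=c["depth"]
def pts(u,v):
    d=D[v,u]; P=np.stack([(u-c["cx"])/f*d,(v-c["cy"])/f*d,d],-1); return P@c["T"][:3,:3].T+c["T"][:3,3]
yy,xx=np.mgrid[148:215,178:312]
W=pts(xx,yy); 
cr=lambda x0,y0,x1,y1:W[y0//6:y1//6,x0//6:x1//6].reshape(-1,3)
deck=np.vstack([cr(60,150,720,205),cr(150,275,300,290),cr(450,270,650,340)])
A=np.c_[deck[:,:2],np.ones(len(deck))]; 
w=np.ones(len(deck),bool)
for _ in range(5):
    s=np.linalg.lstsq(A[w],deck[w,2],rcond=None)[0]; e=deck[:,2]-A@s; w=abs(e)<.003
n=np.array([-s[0],-s[1],1]); n/=np.linalg.norm(n)
print("plane",s,"resid",e[w].std(),w.sum(),"slope",np.arccos(n[2]),"yaw",np.degrees(np.arctan2(n[1],n[0])))
h=(W-np.array([0,0,s[2]]))@n
for a,b,nm in((85,150,"low"),(205,270,"up")):
    y0,y1=a//6,b//6
    hh=h[y0:y1,8:125]; P=W[y0:y1,8:125]; m=(hh>.015)&(hh<.042)
    Q=P[m]; print(nm,m.sum(),hh[m].max(),Q.mean(0),"line yaw",np.degrees(np.arctan(np.polyfit(-Q[:,1],Q[:,0],1)[0])),"yrange",Q[:,1].min(),Q[:,1].max())
m=(h[:14,6:125]>.028)&(h[:14,6:125]<.045);Q=W[:14,6:125][m];print("stop",m.sum(),Q.mean(0),np.degrees(np.arctan(np.polyfit(-Q[:,1],Q[:,0],1)[0])),Q[:,1].min(),Q[:,1].max())
# tips by picks
tl=[(95,102),(190,100),(290,97),(385,93),(483,90),(580,87),(680,85)]; tu=[(95,232),(190,230),(288,226),(385,225),(485,221),(583,217),(683,214)]
for T in(tl,tu):
    for z in (0.05,0.07):
        q=np.array([onplane(c,178+x/6-.4,148+y/6-.4,z) for x,y in T]); print(z,q[0,:2],q[3,:2],q[6,:2],np.linalg.norm(q[0]-q[6]))
k=W[55:66,62:75]; hk=h[55:66,62:75]; m=hk>.06; print("knob",m.sum(),k[m].mean(0),hk[m].max())
print("hinge",W[45,8],h[45,8], W[43:48,6:11].reshape(-1,3).mean(0))
E
```

```text
plane [-0.30790999  0.00621275  0.24754918] resid 0.0015684443972663168 871 slope 0.2987550218172898 yaw -1.1559101709935011
low 432 0.04184492315186667 [0.65099669 0.10209904 0.0740522 ] line yaw 0.45288554042032814 yrange -0.048898399313969686 0.25504033083193894
up 312 0.038035506021117216 [0.59126426 0.09623157 0.09058719] line yaw 0.16351207892406905 yrange -0.0486670084167544 0.2526766927493208
stop 411 [0.67749894 0.0997168  0.07877945] 0.38793233982005326 -0.05977588382682166 0.2617530412600229
0.05 [0.6612028  0.23992224] [0.66248775 0.1044541 ] [ 0.66325174 -0.03358327] 0.2735131817934116
0.07 [0.65818137 0.23678868] [0.65944445 0.10362684] [ 0.66019544 -0.0320605 ] 0.2688567192672786
0.05 [0.60020425 0.24045044] [0.60049403 0.10559466] [ 0.60257402 -0.03326349] 0.273724189435256
0.07 [0.5982213  0.23730789] [0.59850615 0.10474798] [ 0.60055072 -0.03174616] 0.2690641345807001
knob 46 [0.52234172 0.08893187 0.24505756] 1.0759473292295603
hinge [0.57590604 0.24892374 0.1207828 ] 0.0468431936732802 [0.57586226 0.24882723 0.12133768]
```

```bash
python3 - <<'E'
from h import *
def cloud(n):
    c=dict(np.load(n+"0.npz")); f=foc(c); D=c["depth"]; v,u=np.mgrid[0:384,0:512]
    W=np.stack([(u-c["cx"])/f*D,(v-c["cy"])/f*D,D],-1)@c["T"][:3,:3].T+c["T"][:3,3]; W[D==0]=np.nan; return W
x0=.610
for n in("top","side"):
    W=cloud(n).reshape(-1,3); 
    for y in(-.02,.06,.1):
      print(n,y)
      for x in np.arange(.525,.70,.01):
        m=(abs(W[:,0]-x)<.005)&(abs(W[:,1]-y)<.03)&(W[:,2]>.03)
        if m.sum()>3:
            z=W[m,2]; z0=z+np.tan(.21)*(x-x0); print("%.3f n%d z %.4f %.4f %.4f"%(x,m.sum(),*np.percentile(z,[5,50,95])), "z0 if deck %.4f"%(np.percentile(z,20)+.0137+np.tan(.21)*(x-x0+.0029)))
    t=W[(abs(W[:,0]-.45)<.05)&(abs(W[:,1]+.08)<.02)]; print("counter",np.nanmedian(t[:,2]))
E
```

```text
top -0.02
0.535 n4 z 0.0314 0.0323 0.0642 z0 if deck 0.0299
0.545 n89 z 0.0692 0.0734 0.0773 z0 if deck 0.0719
0.555 n76 z 0.0686 0.0738 0.1004 z0 if deck 0.0737
0.565 n86 z 0.0667 0.0721 0.1146 z0 if deck 0.0735
0.575 n72 z 0.0648 0.0679 0.1102 z0 if deck 0.0733
0.585 n95 z 0.0645 0.0722 0.0855 z0 if deck 0.0751
0.595 n61 z 0.0624 0.0895 0.0982 z0 if deck 0.0916
0.605 n67 z 0.0576 0.0612 0.0655 z0 if deck 0.0725
0.615 n83 z 0.0551 0.0590 0.0630 z0 if deck 0.0723
0.625 n70 z 0.0534 0.0570 0.0614 z0 if deck 0.0724
0.635 n83 z 0.0514 0.0549 0.0591 z0 if deck 0.0724
0.645 n90 z 0.0508 0.0582 0.0697 z0 if deck 0.0743
0.655 n61 z 0.0669 0.0747 0.0848 z0 if deck 0.0939
0.665 n64 z 0.0444 0.0484 0.0518 z0 if deck 0.0725
0.675 n118 z 0.0501 0.0677 0.0833 z0 if deck 0.0834
0.685 n22 z 0.0788 0.0819 0.0834 z0 if deck 0.1101
top 0.06
0.525 n12 z 0.1728 0.1773 0.1810 z0 if deck 0.1710
0.535 n16 z 0.0302 0.0706 0.1747 z0 if deck 0.0648
0.545 n74 z 0.0700 0.0733 0.0772 z0 if deck 0.0725
0.555 n88 z 0.0683 0.0716 0.0747 z0 if deck 0.0722
0.565 n72 z 0.0665 0.0693 0.0731 z0 if deck 0.0721
0.575 n82 
[... 3267 characters left out ...]
 0.0671
0.555 n43 z 0.0673 0.0693 0.0707 z0 if deck 0.0709
0.565 n40 z 0.0653 0.0667 0.0685 z0 if deck 0.0708
0.575 n39 z 0.0627 0.0644 0.0658 z0 if deck 0.0702
0.585 n58 z 0.0611 0.0645 0.0741 z0 if deck 0.0714
0.595 n51 z 0.0750 0.0816 0.0929 z0 if deck 0.0886
0.605 n6 z 0.0572 0.0582 0.0589 z0 if deck 0.0709
0.615 n34 z 0.0545 0.0561 0.0579 z0 if deck 0.0705
0.625 n38 z 0.0518 0.0540 0.0558 z0 if deck 0.0703
0.635 n37 z 0.0503 0.0519 0.0537 z0 if deck 0.0704
0.645 n55 z 0.0484 0.0516 0.0610 z0 if deck 0.0713
0.655 n60 z 0.0604 0.0680 0.0794 z0 if deck 0.0878
0.675 n95 z 0.0443 0.0610 0.0768 z0 if deck 0.0804
0.685 n19 z 0.0766 0.0782 0.0794 z0 if deck 0.1081
counter -0.0007389198480753367
```

```bash
cat >> h.py <<'E'
X0=np.array([.610,.1015,.0715]); YAW=.006; S=.21
def Rc():
    cy,sy=np.cos(YAW),np.sin(YAW); c,s=np.cos(S),np.sin(S)
    return np.array([[cy,-sy,0],[sy,cy,0],[0,0,1]])@np.array([[c,0,s],[0,1,0],[-s,0,c]])
def cw(p): return X0+Rc()@np.array(p,float)
def wc(p): return Rc().T@(np.array(p,float)-X0)
def knob(phi,z=.065): return cw([-.043-.17*np.sin(phi),.148-.17*np.cos(phi),z])
E
python3 - <<'E'
from h import *
for n in("top","side"):
    c=dict(np.load(n+"0.npz")); f=foc(c); D=c["depth"]; v,u=np.mgrid[0:384,0:512]
    W=np.stack([(u-c["cx"])/f*D,(v-c["cy"])/f*D,D],-1)@c["T"][:3,:3].T+c["T"][:3,3]
    px=c["pixels"].max(-1)
    m=(px<60)&(W[...,2]>.14)&(W[...,2]<.2)&(abs(W[...,0]-.52)<.06)&(abs(W[...,1]-.09)<.06); Q=W[m]
    p=np.median(Q,0); k=wc(p); print(n,m.sum(),p,"cradle",k,"phi",np.arctan2(-.043-k[0],.148-k[1]),"r",np.hypot(-.043-k[0],.148-k[1]),Q.max(0),Q.min(0))
    m=(W[...,2]>.11)&(W[...,2]<.16)&(px>120)&(W[...,0]>.4)&(W[...,0]<.6)&(abs(W[...,1]-.1)<.2);Q=W[m]
    K=(Q-X0)@Rc(); r_=np.hypot(-.043-K[:,0],.148-K[:,1]); g=r_>.05; print("bar phi",np.median(np.arctan2(-.043-K[g,0],.148-K[g,1])),"rmax",r_.max(),"h",np.median(K[g,2]))
for ph in(.33,.36,.4,1.45,0): print(ph,knob(ph))
E
```

```text
top 54 [0.5219075  0.09077895 0.1757902 ] cradle [-0.10795887 -0.0101923   0.08362221] phi 0.3896384346246505 r 0.17101011653873766 [0.53322852 0.09840585 0.18323395] [0.50911885 0.08347657 0.14104531]
bar phi 0.3753505837673637 rmax 0.28724158944465206 h 0.03987574716077742
side 88 [0.52345845 0.08192151 0.15936349] cradle [-0.10306969 -0.01905889  0.0678686 ] phi 0.3451766131892007 r 0.17753039260933617 [0.53358099 0.0901712  0.17532175] [0.51476224 0.0774512  0.14003596]
bar phi 0.35062274117645725 rmax 0.28372338883578113 h 0.03681887206707232
0.33 [0.52769591 0.08817874 0.15551928]
0.36 [0.52299178 0.08987528 0.15651974]
0.4 [0.51680098 0.09236028 0.15783606]
1.45 [0.41567929 0.22785089 0.17921573]
0 [0.58162708 0.07932936 0.14403579]
```

Emit:
arm_command --increments '[[[97, 197, 0, 0.257], [97, 197, 0, 0.257], [97, 197, 0, 0.257], [97, 197, 0, 0.257], [97, 197, 0, 0.257]]]' --grip 42

```text
time_s: 0.72
ee_pos: [0.3268, -0.3013, 0.2308]
ee_rot: [[-0.001, 0.636, -0.771], [0.001, -0.771, -0.636], [-1.0, -0.001, -0.0]]
contact_force: [-0.4, -0.3, -0.0]
finger_gap: 0.042
```

Emit:
arm_command --increments '[[[97, 197, 0, 0.257], [97, 197, 0, 0.257], [97, 197, 0, 0.257], [97, 197, 0, 0.257], [97, 197, 0, 0.257]]]'

```text
time_s: 1.35
ee_pos: [0.4243, -0.1035, 0.2306]
ee_rot: [[-0.001, 0.813, -0.582], [0.001, -0.582, -0.813], [-1.0, -0.001, 0.0]]
contact_force: [-1.0, -0.1, 0.7]
finger_gap: 0.0415
```

Emit:
arm_command --increments '[[[98, 196, 0, 0.257], [98, 196, 0, 0.257], [98, 196, 0, 0.257], [98, 196, 0, 0.257], [98, 196, 0, 0.257]]]'

```text
time_s: 1.98
ee_pos: [0.523, 0.0926, 0.2298]
ee_rot: [[-0.002, 0.935, -0.356], [0.0, -0.356, -0.935], [-1.0, -0.002, 0.001]]
contact_force: [-0.4, -0.3, 0.5]
finger_gap: 0.042
```

```bash
python3 - <<'E'
from h import *
a=np.linspace(.37,1.45,11)
P=np.array([knob(x) for x in a])
for k in(0,5):
    print([[*np.round((P[k+i]-P[k])*1000).tolist(),round(-(a[k+i]-a[k]),3)] for i in range(1,6)])
E
```

```text
[[-16.0, 7.0, 3.0, np.float64(-0.108)], [-32.0, 17.0, 7.0, np.float64(-0.216)], [-46.0, 28.0, 10.0, np.float64(-0.324)], [-60.0, 40.0, 13.0, np.float64(-0.432)], [-71.0, 54.0, 15.0, np.float64(-0.54)]]
[[-10.0, 15.0, 2.0, np.float64(-0.108)], [-19.0, 31.0, 4.0, np.float64(-0.216)], [-26.0, 48.0, 5.0, np.float64(-0.324)], [-31.0, 66.0, 7.0, np.float64(-0.432)], [-34.0, 84.0, 7.0, np.float64(-0.54)]]
```

Emit:
arm_command --increments '[[[-1, -2, -40, 0], [-1, -2, -79, 0], [-1, -2, -79, 0], [-1, -2, -79, 0], [-1, -2, -79, 0]]]'

```text
time_s: 2.6
ee_pos: [0.5227, 0.0903, 0.1526]
ee_rot: [[0.0, 0.934, -0.356], [0.0, -0.356, -0.934], [-1.0, 0.0, -0.001]]
contact_force: [-1.4, 0.1, 0.0]
finger_gap: 0.0423
```

Emit:
arm_command --increments '[[[-16, 7, 3, -0.108], [-32, 17, 7, -0.216], [-46, 28, 10, -0.324], [-60, 40, 13, -0.432], [-71, 54, 15, -0.54]]]'

```text
time_s: 3.22
ee_pos: [0.4518, 0.1445, 0.169]
ee_rot: [[0.003, 0.616, -0.788], [0.001, -0.788, -0.616], [-1.0, 0.001, -0.003]]
contact_force: [1.2, -0.9, 0.8]
finger_gap: 0.0416
```

Emit:
arm_command --increments '[[[-10, 15, 2, -0.108], [-19, 31, 4, -0.216], [-26, 48, 5, -0.324], [-31, 66, 7, -0.432], [-34, 84, 7, -0.54]]]'

```text
time_s: 3.85
ee_pos: [0.418, 0.2292, 0.1774]
ee_rot: [[0.005, 0.119, -0.993], [-0.0, -0.993, -0.119], [-1.0, 0.001, -0.005]]
contact_force: [0.0, -0.8, -0.0]
finger_gap: 0.0421
```

```bash
python3 - <<'E'
from h import *
s=r.get_state(); print(s["ee_pos"],s["contact_force"],s["q"])
c=cap("top"); save(c,"top1",scale=1.5); np.savez("top1.npz",**c)
print(knob(1.45),wc(s["ee_pos"]))
for t in tubes(c):print(t)
E
```

```text
[0.41800793 0.2291633  0.17742603] [ 0.01186492 -0.77635475 -0.01197188] [ 24.38962956  10.86698073 102.57806528  -0.12770516  66.3026669
 107.58288281]
[0.41567929 0.22785089 0.17921573] [-0.20910298  0.12881294  0.06373668]
(0.4555, -0.0203, -176.2, 0.1093, np.int32(50), np.float64(0.044))
(0.4403, -0.1433, 161.7, 0.1126, np.int32(46), np.float64(0.044))
(0.6025, -0.2388, 163.1, 0.1098, np.int32(46), np.float64(0.045))
(0.4586, -0.2606, 163.5, 0.1108, np.int32(50), np.float64(0.044))
(0.5992, -0.3276, 157.7, 0.1113, np.int32(49), np.float64(0.045))
```

View pics/top1.png

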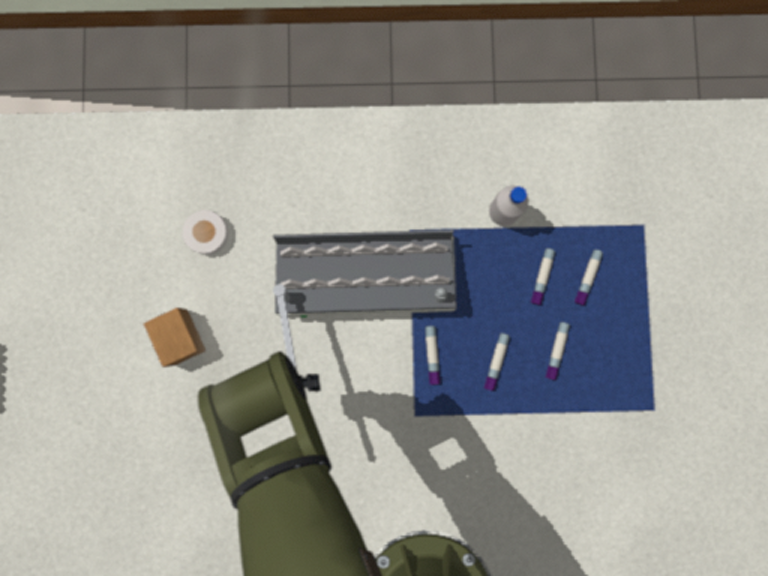

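The bar is nearly open: it runs from the hinge (283,292) under the wrist at about (290,380). All five tubes are clear on the mat. I'll take up the cage slack and push to the stop.

Emit:
arm_command --increments '[[[0, 3, 1, -0.02], [0, 5, 1, -0.03], [-1, 7, 1, -0.04], [-1, 9, 1, -0.05], [-1, 10, 1, -0.06]]]'

```text
time_s: 4.53
ee_pos: [0.4169, 0.2397, 0.1783]
ee_rot: [[0.005, 0.055, -0.998], [-0.002, -0.999, -0.055], [-1.0, 0.002, -0.005]]
contact_force: [1.6, -13.4, 2.3]
finger_gap: 0.0419
```

Emit:
arm_command --increments '[[[1, -6, 0, 0], [1, -11, 0, 0], [1, -11, 40, 0], [1, -11, 75, 0], [1, -11, 75, 0]]]'

```text
time_s: 5.15
ee_pos: [0.4186, 0.2289, 0.2556]
ee_rot: [[0.009, 0.055, -0.998], [0.0, -0.999, -0.055], [-1.0, 0.0, -0.009]]
contact_force: [-0.2, 0.1, -0.7]
finger_gap: 0.042
```

Emit:
arm_command --increments '[[[42, -249, 0, 0.02], [42, -249, 0, 0.02], [42, -249, 0, 0.02], [42, -249, 0, 0.02], [42, -249, 0, 0.02]]]'

```text
time_s: 5.78
ee_pos: [0.4605, -0.0235, 0.2545]
ee_rot: [[0.007, 0.07, -0.998], [0.0, -0.998, -0.07], [-1.0, 0.0, -0.007]]
contact_force: [-0.1, 0.3, 0.0]
finger_gap: 0.0422
```

Emit:
arm_command --increments '[[[0, 0, -60, 0], [0, 0, -120, 0], [0, 0, -180, 0], [0, 0, -190, 0], [0, 0, -190, 0]]]'

```text
time_s: 6.4
ee_pos: [0.4609, -0.0232, 0.0654]
ee_rot: [[0.008, 0.07, -0.998], [0.0, -0.998, -0.07], [-1.0, 0.0, -0.008]]
contact_force: [1.0, 0.5, 1.1]
finger_gap: 0.042
```

```bash
python3 - <<'E'
from h import *
c=cap("wrist"); save(c,"w1",scale=1.4)
s=r.get_state(); print(s["ee_pos"],s["q"])
W=r.capture("top");save(W,"top2",(170,140,440,280),2.8)
for t in tubes(W):print(t)
for g in(-.11,-.066,-.022,.022,.066): print(g,cw([.007,g,.0127]))
E
```

```text
[ 0.46145268 -0.02332514  0.06625821] [-7.47981809e+00  1.85729213e+01  1.10223536e+02  1.04051691e-01
  5.06640909e+01  7.84462715e+01]
(0.6025, -0.2388, 163.3, 0.1098, np.int32(46), np.float64(0.045))
(0.4591, -0.2608, 163.8, 0.1097, np.int32(46), np.float64(0.045))
(0.5993, -0.3275, 157.9, 0.1113, np.int32(47), np.float64(0.045))
-0.11 [ 0.62015348 -0.00844106  0.08246177]
-0.066 [0.61988948 0.03555815 0.08246177]
-0.022 [0.61962549 0.07955736 0.08246177]
0.022 [0.61936149 0.12355657 0.08246177]
0.066 [0.61909749 0.16755577 0.08246177]
```

View pics/w1.png

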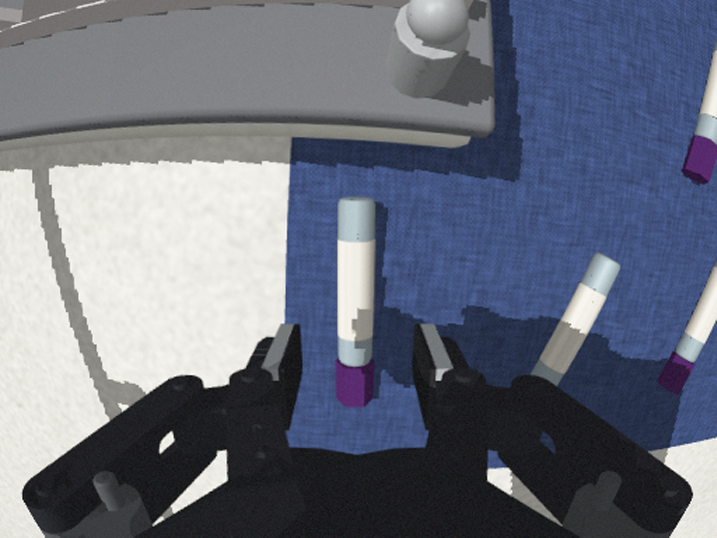

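Emit:
arm_command --increments '[[[-1, 2, -30, 0], [-1, 2, -62, 0], [-1, 2, -62, 0], [-1, 2, -62, 0], [-1, 2, -62, 0]]]'

```text
time_s: 7.12
ee_pos: [0.4616, -0.0215, 0.0061]
ee_rot: [[0.013, 0.07, -0.997], [-0.0, -0.998, -0.07], [-1.0, 0.001, -0.013]]
contact_force: [0.5, 0.0, -0.1]
finger_gap: 0.0423
```

Emit:
arm_command --increments '[[[0, 0, 0, 0], [0, 0, 0, 0], [0, 0, 0, 0], [0, 0, 0, 0], [0, 0, 0, 0]]]' --grip 0 --grip_force 40

```text
time_s: 7.75
ee_pos: [0.4621, -0.0216, 0.0071]
ee_rot: [[0.015, 0.07, -0.997], [-0.0, -0.998, -0.07], [-1.0, 0.002, -0.014]]
contact_force: [-2.2, 0.7, 11.2]
finger_gap: 0.0159
```

Emit:
arm_command --increments '[[[0, 0, 0, 0], [0, 0, 0, 0], [0, 0, -6, 0], [-1, 0, -7, 0], [-1, 0, -7, 0]]]' --grip 36

```text
time_s: 8.38
ee_pos: [0.4609, -0.0216, -0.0001]
ee_rot: [[0.014, 0.07, -0.997], [-0.0, -0.998, -0.07], [-1.0, 0.001, -0.014]]
contact_force: [0.0, 0.1, 0.1]
finger_gap: 0.0361
```

Emit:
arm_command --increments '[[[0, 0, 0, 0], [0, 0, 0, 0], [0, 0, 0, 0], [0, 0, 0, 0], [0, 0, 0, 0]]]' --grip 0

```text
time_s: 9.0
ee_pos: [0.4614, -0.0216, 0.0004]
ee_rot: [[0.015, 0.07, -0.997], [-0.0, -0.998, -0.07], [-1.0, 0.002, -0.015]]
contact_force: [-0.6, 0.5, 5.9]
finger_gap: 0.0162
```

```bash
python3 - <<'E'
from h import *
c=cap("wrist"); save(c,"w2",scale=1.4)
E
```

```text
(no output)
```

View pics/w2.png

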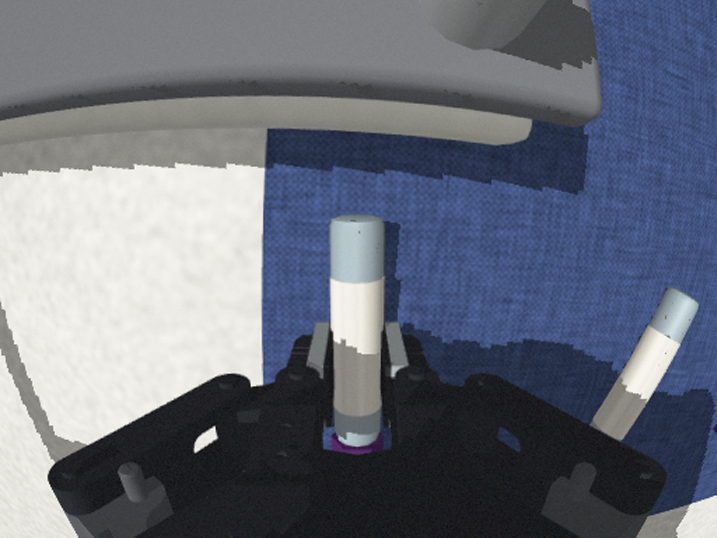

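Emit:
arm_command --increments '[[[0, 0, 50, 0], [0, 0, 100, 0], [0, 0, 145, 0], [0, 0, 145, 0], [0, 0, 145, 0]]]'

```text
time_s: 9.68
ee_pos: [0.461, -0.0215, 0.1448]
ee_rot: [[0.014, 0.07, -0.997], [-0.0, -0.998, -0.07], [-1.0, 0.001, -0.014]]
contact_force: [-0.3, 0.6, 0.0]
finger_gap: 0.0173
```

Emit:
arm_command --increments '[[[159, 189, 0, -0.064], [159, 189, 0, -0.064], [159, 189, 0, -0.064], [159, 189, 0, -0.064], [159, 189, 0, -0.064]]]'

```text
time_s: 10.3
ee_pos: [0.6204, 0.1701, 0.1413]
ee_rot: [[0.011, 0.009, -1.0], [-0.002, -1.0, -0.009], [-1.0, 0.002, -0.011]]
contact_force: [-0.4, -0.6, -0.5]
finger_gap: 0.0162
```

```bash
python3 - <<'E'
from h import *
c=cap("side"); save(c,"s2",(170,100,340,260),4)
c=cap("wrist"); np.savez("w3.npz",**c)
for t in tubes(cap("top")):print(t)
s=r.get_state(); print(s["ee_pos"],s["finger_gap"],cw([.0085,.066,.0127]))
E
```

```text
(0.3977, -0.1314, 161.3, 0.0203, np.int32(45), np.float64(-0.0))
(0.6026, -0.2391, 163.0, 0.1108, np.int32(48), np.float64(0.045))
(0.4587, -0.2609, 163.3, 0.1112, np.int32(49), np.float64(0.044))
(0.5991, -0.3278, 157.8, 0.1113, np.int32(47), np.float64(0.045))
[0.61925398 0.16689391 0.14322453] 0.01576963349036701 [0.62056451 0.16756458 0.08214908]
```

View pics/s2.png

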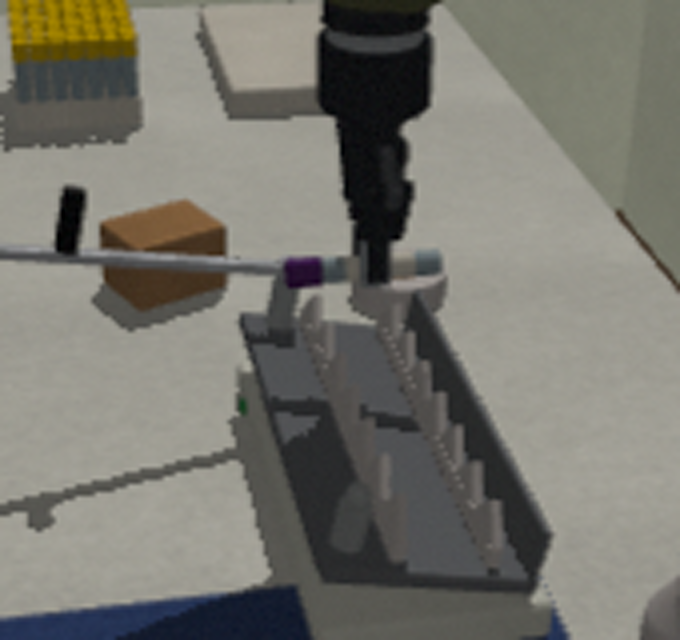

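Emit:
arm_command --increments '[[[1, 1, -20, 0], [1, 1, -40, 0], [1, 1, -46, 0], [1, 1, -50, 0], [1, 1, -52, 0]]]' --grip_force 20

```text
time_s: 11.08
ee_pos: [0.6204, 0.1679, 0.0914]
ee_rot: [[0.012, 0.006, -1.0], [-0.002, -1.0, -0.006], [-1.0, 0.002, -0.012]]
contact_force: [-0.0, -0.2, 0.5]
finger_gap: 0.016
```

Emit:
arm_command --increments '[[[0, 0, -4, 0], [0, 0, -8, 0], [0, 0, -12, 0], [0, 0, -15, 0], [0, 0, -15, 0]]]'

```text
time_s: 11.7
ee_pos: [0.6215, 0.1677, 0.0775]
ee_rot: [[0.016, 0.005, -1.0], [-0.002, -1.0, -0.006], [-1.0, 0.002, -0.016]]
contact_force: [3.3, -2.5, 6.8]
finger_gap: 0.0164
```

Emit:
arm_command --increments '[[[-1, 0, -2, 0], [-1, 0, -4, 0], [-1, 0, -5, 0], [-1, 0, -5, 0], [-1, 0, -5, 0]]]'

```text
time_s: 12.32
ee_pos: [0.6222, 0.1676, 0.0743]
ee_rot: [[0.02, 0.005, -1.0], [-0.001, -1.0, -0.005], [-1.0, 0.001, -0.02]]
contact_force: [5.4, -1.7, 9.2]
finger_gap: 0.0161
```

Emit:
arm_command --increments '[[[0, 0, 0, 0], [0, 0, 0, 0], [0, 0, 0, 0], [0, 0, 0, 0], [0, 0, 0, 0]]]' --grip 30

```text
time_s: 12.95
ee_pos: [0.6221, 0.1676, 0.0742]
ee_rot: [[0.02, 0.005, -1.0], [-0.001, -1.0, -0.005], [-1.0, 0.001, -0.02]]
contact_force: [-0.6, -0.3, -0.8]
finger_gap: 0.0303
```

Emit:
arm_command --increments '[[[0, 0, 30, 0], [0, 0, 70, 0], [0, 0, 110, 0], [0, 0, 110, 0], [0, 0, 110, 0]]]'

```text
time_s: 13.58
ee_pos: [0.6218, 0.1675, 0.1833]
ee_rot: [[0.019, 0.005, -1.0], [-0.002, -1.0, -0.005], [-1.0, 0.002, -0.019]]
contact_force: [-0.8, -0.9, -1.0]
finger_gap: 0.03
```

```bash
python3 - <<'E'
from h import *
c=cap("side"); save(c,"s3",(200,150,330,250),6)
c=cap("wrist"); save(c,"w4"); np.savez("w4.npz",**c)
print(r.get_state()["ee_pos"])
E
```

```text
[0.62166045 0.16745077 0.18276751]
```

View pics/w4.png

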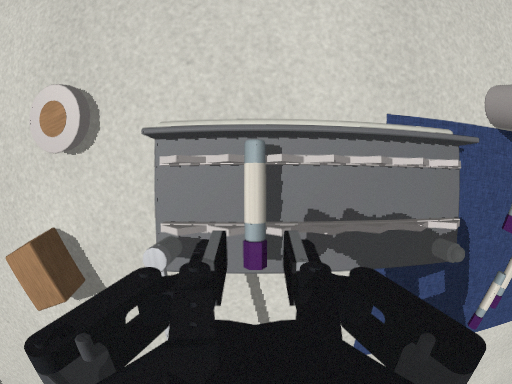

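The first tube lies straight in groove y=+0.066, second from the left at (254,205), with its cap toward the robot and its foot at (254,140), just short of the stop. I'll compute the foot gap and re-measure the tubes that remain.

```bash
cat >> h.py <<'E'
def oncradle(c,u,v,zc,fish=True):
    o,d=ray(c,u,v,fish); o=wc(o); d=Rc().T@d; return o+d*(zc-o[2])/d[2]
E
python3 - <<'E'
from h import *
c=dict(np.load("w4.npz"))
for nm,u,v,z in(("foot",254.5,140,.0127),("foot hi",254.5,140,.018),("capend",255,270,.0127),("stop edge row",255,135,.022),("stop lower",255,136,.013),("tooth tip up",276,229,.022),("tooth low",276,159,.022),("axisL",245,180,.0127),("axisR",266,180,.0127)):
    print(nm,oncradle(c,u,v,z))
im=c["pixels"]; print(im[126:146,254].tolist())
for t in tubes(cap("top")):print(t)
E
```

```text
foot [0.05784819 0.06701557 0.0127    ]
foot hi [0.05711808 0.06701628 0.018     ]
capend [-0.05558836  0.06668471  0.0127    ]
stop edge row [0.06076154 0.0666004  0.022     ]
stop lower [0.06128433 0.06658471 0.013     ]
tooth tip up [-0.01716526  0.0492003   0.022     ]
tooth low [0.04081704 0.04933499 0.022     ]
axisL [0.02353618 0.07514595 0.0127    ]
axisR [0.02352123 0.05723984 0.0127    ]
[[106, 109, 112], [108, 108, 112], [113, 115, 119], [98, 97, 101], [83, 82, 85], [51, 50, 54], [50, 52, 51], [46, 48, 50], [48, 49, 49], [50, 51, 53], [56, 58, 59], [57, 59, 61], [90, 92, 96], [117, 127, 130], [137, 150, 154], [150, 163, 167], [155, 169, 174], [155, 169, 174], [155, 169, 173], [153, 166, 172]]
(0.6026, -0.2391, 163.1, 0.1108, np.int32(48), np.float64(0.045))
(0.4391, -0.2451, 154.6, 0.1573, np.int32(46), np.float64(0.019))
(0.4391, -0.2451, 154.6, 0.1573, np.int32(49), np.float64(0.068))
(0.5992, -0.3277, 157.7, 0.1113, np.int32(47), np.float64(0.045))
```

```bash
python3 - <<'E'
from h import *
c=cap("top"); save(c,"top4",(260,150,440,280),4.4); np.savez("top4.npz",**c)
E
```

```text
(no output)
```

View pics/top4.png

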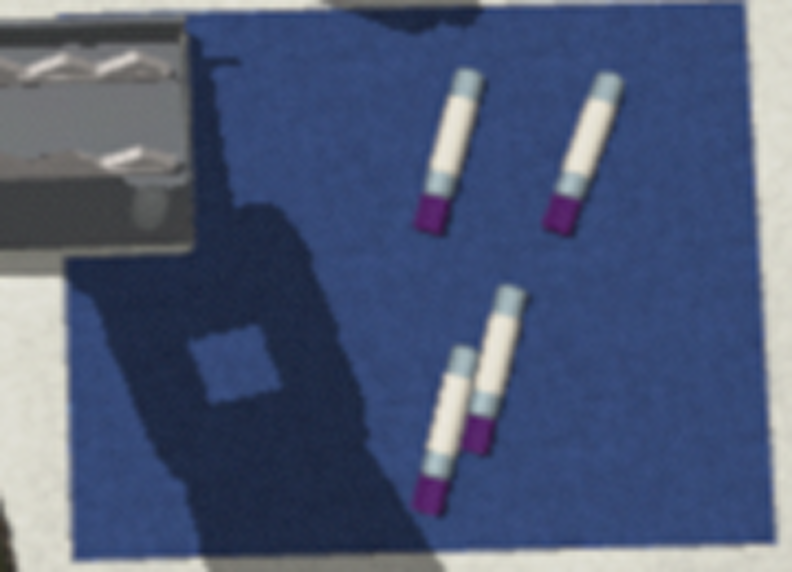

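The knocked tube now lies against its neighbour: their bodies are at about (450,430) and (495,370). I'll fetch the two free tubes at (450,150) and (583,150) first, and separate the touching pair afterwards.

Emit:
arm_command --increments '[[[-7, -204, 0, -0.15], [-7, -204, 0, -0.15], [-7, -204, 0, -0.15], [-7, -204, 0, -0.15], [-7, -204, 0, -0.15]]]' --grip 42 --grip_force 40

```text
time_s: 14.4
ee_pos: [0.6147, -0.0371, 0.1826]
ee_rot: [[0.017, -0.146, -0.989], [-0.004, -0.989, 0.146], [-1.0, 0.002, -0.018]]
contact_force: [-0.8, -0.4, 1.1]
finger_gap: 0.0418
```

Emit:
arm_command --increments '[[[-7, -204, 0, -0.15], [-7, -204, 0, -0.15], [-7, -204, 0, -0.15], [-7, -204, 0, -0.15], [-7, -204, 0, -0.15]]]'

```text
time_s: 15.02
ee_pos: [0.608, -0.2402, 0.1821]
ee_rot: [[0.016, -0.292, -0.956], [-0.006, -0.956, 0.292], [-1.0, 0.001, -0.017]]
contact_force: [-0.3, 0.3, 0.2]
finger_gap: 0.0422
```

Emit:
arm_command --increments '[[[0, 0, -50, 0], [0, 0, -100, 0], [0, 0, -130, 0], [0, 0, -130, 0], [0, 0, -130, 0]]]'

```text
time_s: 15.65
ee_pos: [0.6091, -0.2392, 0.0539]
ee_rot: [[0.018, -0.29, -0.957], [-0.007, -0.957, 0.29], [-1.0, 0.001, -0.019]]
contact_force: [0.2, -0.9, 0.8]
finger_gap: 0.042
```

```bash
python3 - <<'E'
from h import *
c=cap("wrist"); save(c,"w5")
s=r.get_state(); J=np.degrees(np.arctan2(s["ee_rot"][1,1],s["ee_rot"][0,1]));print(s["ee_pos"],J,s["ee_rot"][0,0])
E
```

```text
[ 0.60919594 -0.23957265  0.05426079] -106.89900016286705 0.018546071399087698
```

Emit:
arm_command --increments '[[[-2, -1, -25, 0], [-2, -1, -54, 0], [-2, -1, -54, 0], [-2, -1, -54, 0], [-2, -1, -54, 0]]]'

```text
time_s: 16.32
ee_pos: [0.6077, -0.2407, 0.0016]
ee_rot: [[0.02, -0.291, -0.957], [-0.008, -0.957, 0.291], [-1.0, 0.002, -0.021]]
contact_force: [-0.8, 0.5, 0.3]
finger_gap: 0.0417
```

Emit:
arm_command --increments '[[[0, 0, 0, 0], [0, 0, 0, 0], [0, 0, 0, 0], [0, 0, 0, 0], [0, 0, 0, 0]]]' --grip 0

```text
time_s: 16.95
ee_pos: [0.608, -0.2408, 0.0024]
ee_rot: [[0.021, -0.291, -0.957], [-0.008, -0.957, 0.291], [-1.0, 0.002, -0.022]]
contact_force: [-2.3, 0.9, 6.6]
finger_gap: 0.0163
```

Emit:
arm_command --increments '[[[0, 0, 50, 0], [0, 0, 100, 0], [0, 0, 155, 0], [0, 0, 155, 0], [0, 0, 155, 0]]]'

```text
time_s: 17.58
ee_pos: [0.6076, -0.2407, 0.1567]
ee_rot: [[0.02, -0.291, -0.957], [-0.008, -0.957, 0.291], [-1.0, 0.002, -0.021]]
contact_force: [-0.0, -0.1, -0.9]
finger_gap: 0.0165
```

Emit:
arm_command --increments '[[[7, 182, 0, 0.151], [7, 182, 0, 0.151], [7, 182, 0, 0.151], [7, 182, 0, 0.151], [7, 182, 0, 0.151]]]'

```text
time_s: 18.2
ee_pos: [0.6143, -0.0588, 0.1555]
ee_rot: [[0.019, -0.143, -0.99], [-0.005, -0.99, 0.143], [-1.0, 0.002, -0.019]]
contact_force: [0.2, -0.3, -0.1]
finger_gap: 0.0167
```

Emit:
arm_command --increments '[[[6, 182, 0, 0.151], [6, 182, 0, 0.151], [6, 182, 0, 0.151], [6, 182, 0, 0.151], [6, 182, 0, 0.151]]]'

```text
time_s: 18.82
ee_pos: [0.6204, 0.1218, 0.1548]
ee_rot: [[0.018, 0.006, -1.0], [-0.002, -1.0, -0.006], [-1.0, 0.002, -0.018]]
contact_force: [-0.0, -0.2, -0.1]
finger_gap: 0.0165
```

```bash
python3 - <<'E'
from h import *
c=cap("wrist"); save(c,"w6"); np.savez("w6.npz",**c)
s=r.get_state(); J=np.degrees(np.arctan2(s["ee_rot"][1,1],s["ee_rot"][0,1]));print(s["ee_pos"],J,s["finger_gap"])
for t in tubes(cap("top")):print(t)
E
```

```text
[0.62040793 0.12139657 0.15491182] -89.68341837432685 0.016431893742730325
(0.4398, -0.2455, 154.8, 0.1557, np.int32(46), np.float64(0.02))
(0.4398, -0.2455, 154.8, 0.1557, np.int32(46), np.float64(0.068))
(0.5992, -0.3277, 157.7, 0.1112, np.int32(47), np.float64(0.045))
```

View pics/w6.png

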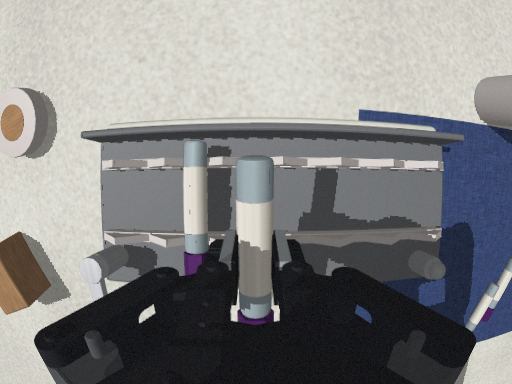

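The tube is held square at (255,230), over the groove next to tube 1 at (196,200). I'll lower it.

Emit:
arm_command --increments '[[[1, 2, -30, 0], [1, 2, -50, 0], [1, 2, -57, 0], [1, 2, -62, 0], [1, 2, -62, 0]]]' --grip_force 20

```text
time_s: 19.55
ee_pos: [0.6217, 0.1233, 0.0934]
ee_rot: [[0.019, 0.005, -1.0], [-0.002, -1.0, -0.005], [-1.0, 0.002, -0.019]]
contact_force: [-0.4, 0.1, 0.7]
finger_gap: 0.0165
```

Emit:
arm_command --increments '[[[0, 0, -5, 0], [0, 0, -9, 0], [0, 0, -13, 0], [0, 0, -17, 0], [0, 0, -18, 0]]]'

```text
time_s: 20.18
ee_pos: [0.623, 0.1234, 0.0769]
ee_rot: [[0.023, 0.005, -1.0], [-0.002, -1.0, -0.005], [-1.0, 0.002, -0.023]]
contact_force: [5.6, -0.9, 9.4]
finger_gap: 0.0161
```

Emit:
arm_command --increments '[[[-1, 0, -1, 0], [-1, 0, -1, 0], [-1, 0, -1, 0], [-1, 0, -1, 0], [-1, 0, -1, 0]]]' --grip 30

```text
time_s: 20.8
ee_pos: [0.622, 0.1234, 0.0759]
ee_rot: [[0.023, 0.005, -1.0], [-0.002, -1.0, -0.005], [-1.0, 0.002, -0.023]]
contact_force: [0.1, 0.2, -0.0]
finger_gap: 0.03
```

Emit:
arm_command --increments '[[[0, 0, 30, 0], [0, 0, 70, 0], [0, 0, 110, 0], [0, 0, 110, 0], [0, 0, 110, 0]]]'

```text
time_s: 21.42
ee_pos: [0.6217, 0.1233, 0.185]
ee_rot: [[0.022, 0.005, -1.0], [-0.002, -1.0, -0.005], [-1.0, 0.002, -0.022]]
contact_force: [-0.5, 0.4, -0.9]
finger_gap: 0.0301
```

Emit:
arm_command --increments '[[[-9, -226, 0, -0.197], [-9, -226, 0, -0.197], [-9, -226, 0, -0.197], [-9, -226, 0, -0.197], [-9, -226, 0, -0.197]]]' --grip 42 --grip_force 40

```text
time_s: 22.05
ee_pos: [0.6119, -0.1052, 0.1834]
ee_rot: [[0.019, -0.194, -0.981], [-0.006, -0.981, 0.194], [-1.0, 0.002, -0.02]]
contact_force: [-1.3, 0.8, 0.2]
finger_gap: 0.0422
```

Emit:
arm_command --increments '[[[-9, -226, 0, -0.197], [-9, -226, 0, -0.197], [-9, -226, 0, -0.197], [-9, -226, 0, -0.197], [-9, -226, 0, -0.197]]]'

```text
time_s: 22.68
ee_pos: [0.6023, -0.3327, 0.1815]
ee_rot: [[0.016, -0.385, -0.923], [-0.008, -0.923, 0.385], [-1.0, 0.002, -0.018]]
contact_force: [-0.1, 1.2, -0.4]
finger_gap: 0.0418
```

Emit:
arm_command --increments '[[[0, 0, -50, 0], [0, 0, -100, 0], [0, 0, -130, 0], [0, 0, -130, 0], [0, 0, -130, 0]]]'

```text
time_s: 23.3
ee_pos: [0.6032, -0.3321, 0.053]
ee_rot: [[0.017, -0.384, -0.923], [-0.009, -0.923, 0.384], [-1.0, 0.002, -0.019]]
contact_force: [0.1, -0.1, 0.5]
finger_gap: 0.0423
```

```bash
python3 - <<'E'
from h import *
c=cap("top"); save(c,"top5",(178,148,310,245),6);np.savez("top5.npz",**c)
for t in tubes(c):print(t)
s=r.get_state(); J=np.degrees(np.arctan2(s["ee_rot"][1,1],s["ee_rot"][0,1]));print(s["ee_pos"],J,s["ee_rot"][0,0])
E
```

```text
(0.5714, 0.1835, -126.9, 0.2896, np.int32(60), np.float64(0.001))
(0.5604, 0.1278, -86.2, 0.2894, np.int32(60), np.float64(-0.0))
(0.4402, -0.2434, 154.0, 0.157, np.int32(49), np.float64(0.068))
(0.577, -0.3182, 160.1, 0.0629, np.int32(48), np.float64(0.021))
[ 0.60325586 -0.33242042  0.05340912] -112.58219787917142 0.01785279244867751
```

Emit:
arm_command --increments '[[[0, 2, -25, 0], [0, 2, -54, 0], [0, 2, -54, 0], [0, 2, -54, 0], [0, 2, -54, 0]]]'

```text
time_s: 23.98
ee_pos: [0.6036, -0.3305, 0.0004]
ee_rot: [[0.019, -0.384, -0.923], [-0.01, -0.923, 0.384], [-1.0, 0.002, -0.021]]
contact_force: [-0.1, -0.4, 0.3]
finger_gap: 0.0419
```

Emit:
arm_command --increments '[[[0, 0, 0, 0], [0, 0, 0, 0], [0, 0, 0, 0], [0, 0, 0, 0], [0, 0, 0, 0]]]' --grip 0

```text
time_s: 24.6
ee_pos: [0.6038, -0.3307, 0.0011]
ee_rot: [[0.019, -0.384, -0.923], [-0.011, -0.923, 0.384], [-1.0, 0.002, -0.022]]
contact_force: [-1.1, 1.5, 5.7]
finger_gap: 0.0164
```

Emit:
arm_command --increments '[[[0, 0, 50, 0], [0, 0, 100, 0], [0, 0, 155, 0], [0, 0, 155, 0], [0, 0, 155, 0]]]'

```text
time_s: 25.22
ee_pos: [0.6035, -0.3305, 0.1551]
ee_rot: [[0.018, -0.384, -0.923], [-0.01, -0.923, 0.384], [-1.0, 0.002, -0.021]]
contact_force: [0.1, 0.7, -1.6]
finger_gap: 0.016
```

Emit:
arm_command --increments '[[[9, 205, 0, 0.2], [9, 205, 0, 0.2], [9, 205, 0, 0.2], [9, 205, 0, 0.2], [9, 205, 0, 0.2]]]'

```text
time_s: 25.85
ee_pos: [0.6122, -0.1247, 0.1539]
ee_rot: [[0.018, -0.191, -0.981], [-0.006, -0.982, 0.191], [-1.0, 0.002, -0.019]]
contact_force: [0.0, -0.2, 0.0]
finger_gap: 0.0163
```

Emit:
arm_command --increments '[[[8, 205, 0, 0.2], [8, 205, 0, 0.2], [8, 205, 0, 0.2], [8, 205, 0, 0.2], [8, 205, 0, 0.2]]]'

```text
time_s: 26.48
ee_pos: [0.6204, 0.0798, 0.1532]
ee_rot: [[0.018, 0.008, -1.0], [-0.002, -1.0, -0.008], [-1.0, 0.002, -0.018]]
contact_force: [0.3, -1.2, 0.2]
finger_gap: 0.0165
```

```bash
python3 - <<'E'
from h import *
c=cap("wrist"); np.savez("w7.npz",**c)
s=r.get_state(); J=np.degrees(np.arctan2(s["ee_rot"][1,1],s["ee_rot"][0,1]));print(s["ee_pos"],J,s["finger_gap"])
# held tube foot row near column cx, compared to w6
for n in("w6","w7"):
    im=np.load(n+".npz")["pixels"].astype(int); print(n,[int(im[v,255].sum()) for v in range(146,170,2)])
t=cap("top")
for k in tubes(t):print(k)
E
```

```text
[0.62040201 0.07881446 0.15330732] -89.62230516784253 0.01672036699489603
w6 [372, 379, 378, 376, 376, 298, 341, 415, 515, 516, 508, 507]
w7 [382, 382, 394, 388, 360, 322, 355, 476, 532, 543, 532, 536]
(0.5788, 0.2423, 3.0, 0.2904, np.int32(34), np.float64(-0.002))
(0.3769, -0.2179, 15.7, 0.0234, np.int32(45), np.float64(0.0))
(0.4573, -0.2547, 155.9, 0.118, np.int32(46), np.float64(0.04))
```

Emit:
arm_command --increments '[[[1, 1, -30, 0], [1, 1, -50, 0], [1, 1, -56, 0], [1, 1, -60, 0], [1, 1, -61, 0]]]' --grip_force 20

```text
time_s: 27.2
ee_pos: [0.6217, 0.079, 0.093]
ee_rot: [[0.019, 0.005, -1.0], [-0.002, -1.0, -0.005], [-1.0, 0.002, -0.019]]
contact_force: [-0.0, 0.2, -0.2]
finger_gap: 0.0164
```

Emit:
arm_command --increments '[[[0, 0, -5, 0], [0, 0, -9, 0], [0, 0, -13, 0], [0, 0, -17, 0], [0, 0, -18, 0]]]'

```text
time_s: 27.82
ee_pos: [0.6229, 0.0792, 0.0763]
ee_rot: [[0.023, 0.005, -1.0], [-0.002, -1.0, -0.005], [-1.0, 0.002, -0.023]]
contact_force: [2.5, 0.5, 10.7]
finger_gap: 0.0161
```

Emit:
arm_command --increments '[[[-1, 0, -1, 0], [-1, 0, -1, 0], [-1, 0, -1, 0], [-1, 0, -1, 0], [-1, 0, -1, 0]]]'

```text
time_s: 28.45
ee_pos: [0.6229, 0.0793, 0.0766]
ee_rot: [[0.026, 0.005, -1.0], [-0.002, -1.0, -0.005], [-1.0, 0.002, -0.026]]
contact_force: [1.5, -1.1, 8.5]
finger_gap: 0.0163
```

Emit:
arm_command --increments '[[[0, 0, 0, 0], [0, 0, 0, 0], [0, 0, 0, 0], [0, 0, 0, 0], [0, 0, 0, 0]]]' --grip 30

```text
time_s: 29.08
ee_pos: [0.6229, 0.0793, 0.0765]
ee_rot: [[0.026, 0.005, -1.0], [-0.002, -1.0, -0.006], [-1.0, 0.002, -0.026]]
contact_force: [0.1, 0.5, -0.2]
finger_gap: 0.0301
```

Emit:
arm_command --increments '[[[0, 0, 30, 0], [0, 0, 70, 0], [0, 0, 108, 0], [0, 0, 108, 0], [0, 0, 108, 0]]]'

```text
time_s: 29.7
ee_pos: [0.6226, 0.0792, 0.1837]
ee_rot: [[0.025, 0.005, -1.0], [-0.002, -1.0, -0.005], [-1.0, 0.002, -0.025]]
contact_force: [0.0, -0.7, -0.4]
finger_gap: 0.03
```

Emit:
arm_command --increments '[[[-67, -175, 0, -0.147], [-67, -175, 0, -0.147], [-67, -175, 0, -0.147], [-67, -175, 0, -0.147], [-67, -175, 0, -0.147]]]' --grip 42 --grip_force 40

```text
time_s: 30.32
ee_pos: [0.5554, -0.0956, 0.1829]
ee_rot: [[0.023, -0.142, -0.99], [-0.005, -0.99, 0.141], [-1.0, 0.002, -0.023]]
contact_force: [0.5, 0.9, 1.1]
finger_gap: 0.0419
```

Emit:
arm_command --increments '[[[-67, -174, 0, -0.146], [-67, -174, 0, -0.146], [-67, -174, 0, -0.146], [-67, -174, 0, -0.146], [-67, -174, 0, -0.146]]]'

```text
time_s: 30.95
ee_pos: [0.489, -0.2684, 0.1823]
ee_rot: [[0.021, -0.283, -0.959], [-0.008, -0.959, 0.283], [-1.0, 0.001, -0.022]]
contact_force: [-0.0, 0.1, -0.6]
finger_gap: 0.0419
```

```bash
python3 - <<'E'
from h import *
c=cap("wrist"); np.savez("w8.npz",**c); t=cap("top"); np.savez("top6.npz",**t)
a=cv2.resize(c["pixels"][:,:,::-1],None,fx=1.0,fy=1.0); b=cv2.resize(t["pixels"][150:250,178:310,::-1],(512,388),interpolation=cv2.INTER_CUBIC)[:200]
b2=b; cv2.imwrite("pics/w8.png",np.vstack([a,b2]))
s=r.get_state(); J=np.degrees(np.arctan2(s["ee_rot"][1,1],s["ee_rot"][0,1]));print(s["ee_pos"],J,s["ee_rot"][0,0])
E
```

```text
[ 0.48916656 -0.26801872  0.18259917] -106.37455148258414 0.02154003198546221
```

View pics/w8.png

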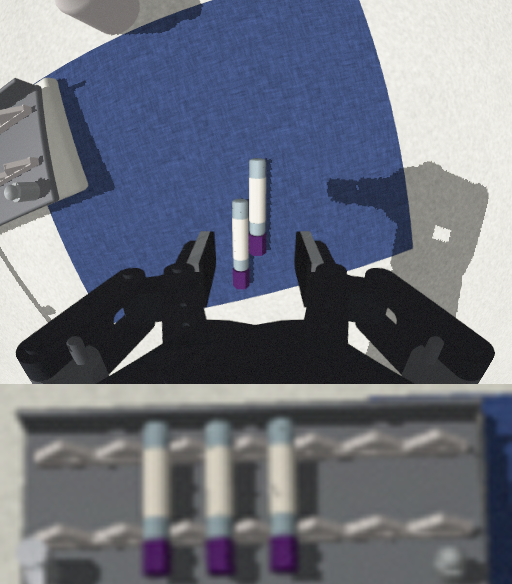

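Three tubes sit side by side in their grooves. The last two are parallel and touching, at wrist pixels (258,205) and (240,243). I'll cast rays through their ends.

```bash
python3 - <<'E'
from h import *
c=dict(np.load("w8.npz"))
for n,f,k in(("D",(258,159.5),(258.5,254)),("B",(240,200.5),(240.5,288))):
    a=onplane(c,*f,.009,True)[:2];b=onplane(c,*k,.009,True)[:2]; d=b-a
    print(n,a,b,"mid",(a+b)/2,"len",np.linalg.norm(d),"ang",np.degrees(np.arctan2(d[1],d[0])))
E
```

```text
D [ 0.50928019 -0.2771415 ] [ 0.4021277  -0.24647649] mid [ 0.45570394 -0.26180899] len 0.1114540302243822 ang 164.02988376541086
B [ 0.47100146 -0.24511092] [ 0.36248211 -0.21162393] mid [ 0.41674179 -0.22836743] len 0.11356860589242683 ang 162.85077719776294
```

Emit:
arm_command --increments '[[[-1, -2, -50, 0], [-1, -2, -100, 0], [-1, -2, -140, 0], [-1, -2, -140, 0], [-1, -2, -140, 0]]]'

```text
time_s: 31.68
ee_pos: [0.4893, -0.2698, 0.0443]
ee_rot: [[0.023, -0.281, -0.959], [-0.009, -0.96, 0.281], [-1.0, 0.002, -0.025]]
contact_force: [-0.3, -0.0, 0.2]
finger_gap: 0.0418
```

Emit:
arm_command --increments '[[[-1, 0, -20, 0], [-1, 0, -42, 0], [-1, 0, -42, 0], [-1, 0, -42, 0], [-1, 0, -42, 0]]]'

```text
time_s: 32.3
ee_pos: [0.4889, -0.2701, 0.0036]
ee_rot: [[0.025, -0.281, -0.959], [-0.01, -0.96, 0.281], [-1.0, 0.003, -0.027]]
contact_force: [0.9, -0.7, -0.0]
finger_gap: 0.042
```

Emit:
arm_command --increments '[[[0, 0, 0, 0], [0, 0, 0, 0], [0, 0, 0, 0], [0, 0, 0, 0], [0, 0, 0, 0]]]' --grip 0

```text
time_s: 32.92
ee_pos: [0.4893, -0.2704, 0.0045]
ee_rot: [[0.026, -0.281, -0.959], [-0.011, -0.96, 0.281], [-1.0, 0.003, -0.028]]
contact_force: [-1.7, 1.1, 6.6]
finger_gap: 0.0161
```

Emit:
arm_command --increments '[[[0, 0, 12, 0], [-7, -22, 12, 0], [-13, -43, 12, 0], [-13, -43, 12, 0], [-13, -43, 1, 0]]]'

```text
time_s: 33.55
ee_pos: [0.4766, -0.3135, 0.0057]
ee_rot: [[0.027, -0.281, -0.959], [-0.011, -0.96, 0.281], [-1.0, 0.003, -0.029]]
contact_force: [0.1, 0.1, -1.4]
finger_gap: 0.0164
```

Emit:
arm_command --increments '[[[0, 0, -1, 0], [0, 0, -1, 0], [0, 0, -3, 0], [-13, 4, -4, 0], [-26, 8, -5, 0]]]' --grip 42

```text
time_s: 34.17
ee_pos: [0.4503, -0.3053, 0.0006]
ee_rot: [[0.027, -0.281, -0.959], [-0.011, -0.96, 0.281], [-1.0, 0.003, -0.029]]
contact_force: [-0.4, 0.2, 0.2]
finger_gap: 0.0421
```

```bash
python3 - <<'E'
from h import *
c=cap("wrist"); np.savez("w9.npz",**c); save(c,"w9")
s=r.get_state(); J=np.degrees(np.arctan2(s["ee_rot"][1,1],s["ee_rot"][0,1]));print(s["ee_pos"],J,s["ee_rot"][0,0])
E
```

```text
[ 4.48965034e-01 -3.04717908e-01  2.90805810e-04] -106.32167564870045 0.025727147421291747
```

View pics/w9.png

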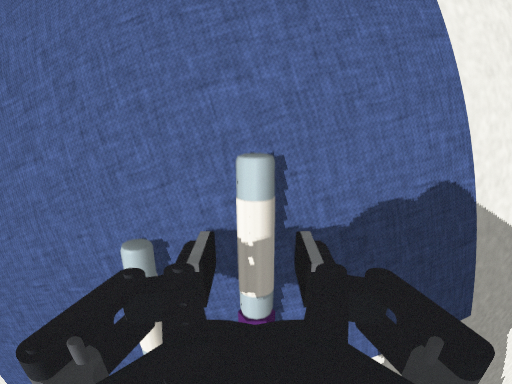

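Emit:
arm_command --increments '[[[0, 0, 0, 0], [0, 0, 0, 0], [0, 0, 0, 0], [0, 0, 0, 0], [0, 0, 0, 0]]]' --grip 0

```text
time_s: 34.85
ee_pos: [0.4494, -0.3049, 0.0006]
ee_rot: [[0.026, -0.281, -0.959], [-0.011, -0.96, 0.281], [-1.0, 0.003, -0.028]]
contact_force: [-0.9, 0.2, 5.7]
finger_gap: 0.0161
```

Emit:
arm_command --increments '[[[0, 0, 50, 0], [0, 0, 100, 0], [0, 0, 155, 0], [0, 0, 155, 0], [0, 0, 155, 0]]]'

```text
time_s: 35.48
ee_pos: [0.4492, -0.3047, 0.1548]
ee_rot: [[0.026, -0.281, -0.959], [-0.01, -0.96, 0.281], [-1.0, 0.003, -0.028]]
contact_force: [-0.6, -0.0, -1.1]
finger_gap: 0.0163
```

Emit:
arm_command --increments '[[[86, 170, 0, 0.146], [86, 170, 0, 0.146], [86, 170, 0, 0.146], [86, 170, 0, 0.146], [86, 170, 0, 0.146]]]'

```text
time_s: 36.1
ee_pos: [0.5348, -0.1346, 0.1533]
ee_rot: [[0.025, -0.138, -0.99], [-0.006, -0.99, 0.137], [-1.0, 0.002, -0.025]]
contact_force: [0.2, -0.5, -0.0]
finger_gap: 0.0167
```

Emit:
arm_command --increments '[[[86, 170, 0, 0.146], [86, 170, 0, 0.146], [86, 170, 0, 0.146], [86, 170, 0, 0.146], [86, 170, 0, 0.146]]]'

```text
time_s: 36.72
ee_pos: [0.6204, 0.0341, 0.1525]
ee_rot: [[0.024, 0.007, -1.0], [-0.002, -1.0, -0.007], [-1.0, 0.003, -0.024]]
contact_force: [-0.6, -0.6, -0.9]
finger_gap: 0.0164
```

```bash
python3 - <<'E'
from h import *
c=cap("wrist"); np.savez("w10.npz",**c)
s=r.get_state(); J=np.degrees(np.arctan2(s["ee_rot"][1,1],s["ee_rot"][0,1]));print(s["ee_pos"],J,s["finger_gap"])
for n in("w6","w7","w10"):
    im=np.load(n+".npz")["pixels"].astype(int); print(n,[int(im[v,255].sum()) for v in range(146,170,2)])
for k in tubes(cap("top")):print(k)
E
```

```text
[0.62035323 0.03367897 0.15278775] -89.6422839943889 0.016531349794542235
w6 [372, 379, 378, 376, 376, 298, 341, 415, 515, 516, 508, 507]
w7 [382, 382, 394, 388, 360, 322, 355, 476, 532, 543, 532, 536]
w10 [405, 411, 334, 381, 516, 563, 570, 573, 568, 564, 564, 562]
(0.5804, 0.2054, -178.7, 0.2914, np.int32(60), np.float64(0.001))
(0.5519, 0.187, 11.4, 0.248, np.int32(60), np.float64(0.015))
(0.3767, -0.2184, 157.7, 0.0213, np.int32(45), np.float64(0.0))
```

Emit:
arm_command --increments '[[[-2, 2, -30, 0], [-2, 2, -50, 0], [-2, 2, -56, 0], [-2, 2, -60, 0], [-2, 2, -61, 0]]]' --grip_force 20

```text
time_s: 37.45
ee_pos: [0.6186, 0.0352, 0.0926]
ee_rot: [[0.025, 0.005, -1.0], [-0.002, -1.0, -0.006], [-1.0, 0.003, -0.025]]
contact_force: [-0.3, -0.3, 0.5]
finger_gap: 0.0168
```

Emit:
arm_command --increments '[[[-1, 0, -5, 0], [-1, 0, -9, 0], [-1, 0, -13, 0], [-1, 0, -17, 0], [-1, 0, -18, 0]]]'

```text
time_s: 38.08
ee_pos: [0.619, 0.0353, 0.0762]
ee_rot: [[0.029, 0.006, -1.0], [-0.002, -1.0, -0.006], [-1.0, 0.003, -0.029]]
contact_force: [2.6, 0.1, 11.7]
finger_gap: 0.0166
```

Emit:
arm_command --increments '[[[-1, 0, -1, 0], [-1, 0, -1, 0], [-1, 0, -1, 0], [-1, 0, -1, 0], [-1, 0, -1, 0]]]' --grip 30

```text
time_s: 38.7
ee_pos: [0.6179, 0.0353, 0.0751]
ee_rot: [[0.029, 0.006, -1.0], [-0.002, -1.0, -0.006], [-1.0, 0.003, -0.029]]
contact_force: [0.1, -0.0, 0.2]
finger_gap: 0.0299
```

Emit:
arm_command --increments '[[[0, 0, 30, 0], [0, 0, 70, 0], [0, 0, 108, 0], [0, 0, 108, 0], [0, 0, 108, 0]]]'

```text
time_s: 39.33
ee_pos: [0.6176, 0.0353, 0.1823]
ee_rot: [[0.028, 0.005, -1.0], [-0.002, -1.0, -0.006], [-1.0, 0.003, -0.028]]
contact_force: [-0.1, 0.3, -0.9]
finger_gap: 0.0301
```

```bash
python3 - <<'E'
from h import *
c=cap("wrist"); np.savez("w11.npz",**c); save(c,"w11")
for k in tubes(cap("top")):print(k)
print(r.get_state()["ee_pos"])
E
```

```text
(0.5794, 0.2119, 3.1, 0.2913, np.int32(61), np.float64(-0.001))
(0.5518, 0.1889, -163.7, 0.2498, np.int32(60), np.float64(-0.01))
(0.3769, -0.2186, -34.2, 0.0217, np.int32(46), np.float64(-0.0))
[0.61746007 0.03530613 0.18174013]
```

View pics/w11.png

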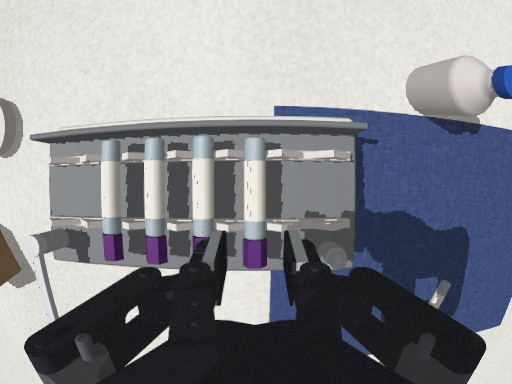

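Four tubes lie properly at wrist x ≈ 112, 155, 204 and 255. One remains on the mat, and I'll go over it now.

Emit:
arm_command --increments '[[[-97, -133, 0, -0.151], [-97, -133, 0, -0.151], [-97, -133, 0, -0.151], [-97, -133, 0, -0.151], [-97, -133, 0, -0.151]]]' --grip 42 --grip_force 40

```text
time_s: 40.05
ee_pos: [0.5206, -0.0975, 0.1813]
ee_rot: [[0.026, -0.145, -0.989], [-0.006, -0.989, 0.145], [-1.0, 0.002, -0.026]]
contact_force: [0.1, -0.8, -0.1]
finger_gap: 0.0421
```

Emit:
arm_command --increments '[[[-97, -133, 0, -0.151], [-97, -133, 0, -0.151], [-97, -133, 0, -0.151], [-97, -133, 0, -0.151], [-97, -133, 0, -0.151]]]'

```text
time_s: 40.67
ee_pos: [0.4244, -0.2297, 0.1811]
ee_rot: [[0.025, -0.292, -0.956], [-0.01, -0.957, 0.291], [-1.0, 0.002, -0.026]]
contact_force: [0.3, -0.1, -0.1]
finger_gap: 0.0421
```

Emit:
arm_command --increments '[[[0, 0, -50, 0], [0, 0, -100, 0], [0, 0, -130, 0], [0, 0, -130, 0], [0, 0, -130, 0]]]'

```text
time_s: 41.3
ee_pos: [0.4254, -0.2295, 0.0522]
ee_rot: [[0.026, -0.29, -0.957], [-0.01, -0.957, 0.29], [-1.0, 0.002, -0.028]]
contact_force: [-0.2, 0.2, 0.0]
finger_gap: 0.0418
```

```bash
python3 - <<'E'
from h import *
c=cap("wrist"); np.savez("w12.npz",**c); save(c,"w12")
s=r.get_state(); J=np.degrees(np.arctan2(s["ee_rot"][1,1],s["ee_rot"][0,1]));print(s["ee_pos"],J)
hsv=cv2.cvtColor(c["pixels"],cv2.COLOR_RGB2HSV); m=(hsv[...,1]<110)&(hsv[...,2]>90); m[:, :200]=0;m[:,310:]=0; m[:100]=0
n,l,st,ce=cv2.connectedComponentsWithStats(m.astype(np.uint8)); i=1+st[1:,4].argmax(); print(st[i],ce[i])
x,y,w,h=st[i,:4]; f=onplane(c,x+w/2,y,.009,True); print("foot",f)
d=np.array([np.cos(np.radians(163)),np.sin(np.radians(163))]); print("origin",f[:2]+.055*d,"grip",f[:2]+.05*d)
E
```

```text
[ 0.42538567 -0.22968513  0.05249889] -106.90198242802579
[ 244  143   30  130 3603] [258.414932   205.93560921]
foot [ 0.47299662 -0.24573197  0.009     ]
origin [ 0.42039986 -0.22965153] grip [ 0.42518139 -0.23111339]
```

View pics/w12.png

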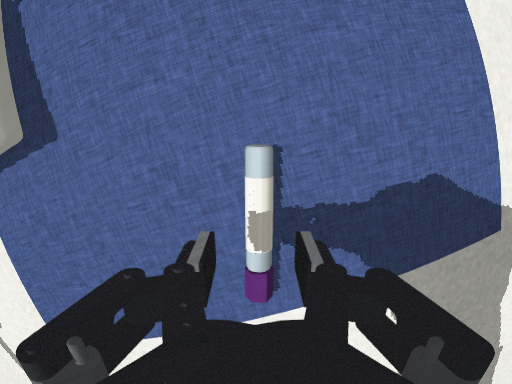

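The tube is centred at (258,215) between the open fingers, and its measured grip point agrees with the TCP. I'll pick it.

Emit:
arm_command --increments '[[[-1, -1, -25, 0], [-1, -1, -53, 0], [-1, -1, -53, 0], [-1, -1, -53, 0], [-1, -1, -53, 0]]]'

```text
time_s: 41.98
ee_pos: [0.4247, -0.2308, 0.0003]
ee_rot: [[0.027, -0.291, -0.956], [-0.011, -0.957, 0.29], [-1.0, 0.003, -0.029]]
contact_force: [-0.1, 0.6, -0.3]
finger_gap: 0.0421
```

Emit:
arm_command --increments '[[[0, 0, 0, 0], [0, 0, 0, 0], [0, 0, 0, 0], [0, 0, 0, 0], [0, 0, 0, 0]]]' --grip 0

```text
time_s: 42.6
ee_pos: [0.425, -0.231, 0.0009]
ee_rot: [[0.028, -0.291, -0.956], [-0.012, -0.957, 0.29], [-1.0, 0.003, -0.03]]
contact_force: [-2.3, 0.8, 7.0]
finger_gap: 0.0163
```

Emit:
arm_command --increments '[[[0, 0, 50, 0], [0, 0, 100, 0], [0, 0, 155, 0], [0, 0, 155, 0], [0, 0, 155, 0]]]'

```text
time_s: 43.22
ee_pos: [0.4247, -0.2308, 0.1553]
ee_rot: [[0.028, -0.291, -0.956], [-0.011, -0.957, 0.29], [-1.0, 0.003, -0.03]]
contact_force: [0.6, -0.0, -0.6]
finger_gap: 0.016
```

Emit:
arm_command --increments '[[[97, 111, 0, 0.151], [97, 111, 0, 0.151], [97, 111, 0, 0.151], [97, 111, 0, 0.151], [97, 111, 0, 0.151]]]'

```text
time_s: 43.85
ee_pos: [0.5209, -0.1202, 0.1542]
ee_rot: [[0.027, -0.144, -0.989], [-0.007, -0.99, 0.143], [-1.0, 0.003, -0.028]]
contact_force: [1.0, -0.2, -1.0]
finger_gap: 0.0161
```

Emit:
arm_command --increments '[[[97, 111, 0, 0.151], [97, 111, 0, 0.151], [97, 111, 0, 0.151], [97, 111, 0, 0.151], [97, 111, 0, 0.151]]]'

```text
time_s: 44.48
ee_pos: [0.6173, -0.0105, 0.1539]
ee_rot: [[0.027, 0.006, -1.0], [-0.003, -1.0, -0.006], [-1.0, 0.003, -0.027]]
contact_force: [-0.3, 0.2, -0.6]
finger_gap: 0.0161
```

```bash
python3 - <<'E'
from h import *
c=cap("wrist"); np.savez("w13.npz",**c)
s=r.get_state(); J=np.degrees(np.arctan2(s["ee_rot"][1,1],s["ee_rot"][0,1]));print(s["ee_pos"],J,s["finger_gap"],cw([.0085,-.11,.0127]))
for n in("w6","w10","w13"):
    im=np.load(n+".npz")["pixels"].astype(int); print(n,[int(im[v,255].sum()) for v in range(146,170,2)])
E
```

```text
[ 0.61729973 -0.01052104  0.15412046] -89.6962219939422 0.01650464487277299 [ 0.6216205  -0.00843226  0.08214908]
w6 [372, 379, 378, 376, 376, 298, 341, 415, 515, 516, 508, 507]
w10 [405, 411, 334, 381, 516, 563, 570, 573, 568, 564, 564, 562]
w13 [411, 421, 423, 346, 370, 416, 581, 586, 582, 566, 584, 582]
```

Emit:
arm_command --increments '[[[3, 2, -30, 0], [3, 2, -50, 0], [3, 2, -57, 0], [3, 2, -61, 0], [3, 2, -62, 0]]]' --grip_force 20

```text
time_s: 45.15
ee_pos: [0.6205, -0.0088, 0.0928]
ee_rot: [[0.028, 0.005, -1.0], [-0.003, -1.0, -0.005], [-1.0, 0.003, -0.028]]
contact_force: [0.6, 0.0, 0.0]
finger_gap: 0.0166
```

Emit:
arm_command --increments '[[[0, 0, -5, 0], [0, 0, -9, 0], [0, 0, -13, 0], [0, 0, -17, 0], [0, 0, -18, 0]]]'

```text
time_s: 45.78
ee_pos: [0.6219, -0.0088, 0.0762]
ee_rot: [[0.032, 0.005, -0.999], [-0.003, -1.0, -0.005], [-0.999, 0.003, -0.032]]
contact_force: [4.1, 0.2, 8.8]
finger_gap: 0.0164
```

Emit:
arm_command --increments '[[[-1, 0, -1, 0], [-1, 0, -1, 0], [-1, 0, -1, 0], [-1, 0, -1, 0], [-1, 0, -1, 0]]]' --grip 30

```text
time_s: 46.4
ee_pos: [0.6208, -0.0087, 0.0751]
ee_rot: [[0.032, 0.005, -0.999], [-0.003, -1.0, -0.005], [-0.999, 0.003, -0.032]]
contact_force: [-0.6, -0.7, -0.3]
finger_gap: 0.0302
```

Emit:
arm_command --increments '[[[0, 0, 30, 0], [0, 0, 70, 0], [0, 0, 110, 0], [0, 0, 140, 0], [0, 0, 140, 0]]]'

```text
time_s: 47.02
ee_pos: [0.6216, -0.0088, 0.2177]
ee_rot: [[0.036, 0.005, -0.999], [-0.003, -1.0, -0.005], [-0.999, 0.003, -0.036]]
contact_force: [0.4, -0.2, -0.5]
finger_gap: 0.0301
```

```bash
python3 - <<'E'
from h import *
c=cap("wrist"); np.savez("w14.npz",**c); t=cap("top");np.savez("top7.npz",**t)
a=c["pixels"][:,:,::-1]; b=cv2.resize(t["pixels"][150:215,178:310,::-1],(512,252),interpolation=cv2.INTER_CUBIC)[:200]
cv2.imwrite("pics/w14.png",np.vstack([a[:330],b]))
print(r.get_state()["ee_pos"])
E
```

```text
[ 0.62060002 -0.00872979  0.21448126]
```

View pics/w14.png

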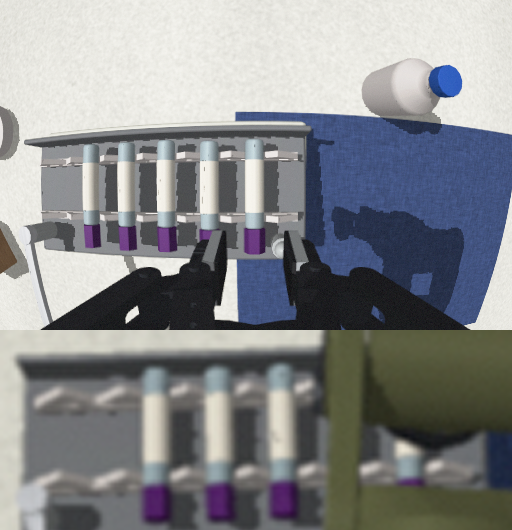

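All five tubes lie in grooves at wrist x ≈ 91, 127, 166, 209 and 255. I'll check their foot gaps.

```bash
python3 - <<'E'
from h import *
c=dict(np.load("w14.npz"))
for f,k in(((91,144),(92.5,247)),((126.5,142.3),(128,250)),((166,140.3),(167,252)),((208.5,141.5),None),((255,139.5),(255,254.5))):
    print(np.round(oncradle(c,*f,.0127),4)[:2], np.round(oncradle(c,*k,.0127),4)[:2] if k else "")
for x,z in((91,.022),(255,.022)): print([ (v,np.round(oncradle(c,x,v,z)[0],4)) for v in (132,134,136,138)])
im=c["pixels"].astype(int).sum(-1)
for u in(91,127,166,209,255): print(u,im[128:148,u].tolist())
P=[knob(a) for a in np.linspace(1.45,0,16)]
s=r.get_state();print("knob1.45",P[0],"knob0",P[-1],s["ee_pos"],s["q"])
E
```

```text
[0.0587 0.0679] [-0.0537  0.0682]
[0.0581 0.0235] [-0.0545  0.0235]
[ 0.0582 -0.0206] [-0.0547 -0.0204]
[ 0.0558 -0.0643] 
[ 0.0573 -0.11  ] [-0.0557 -0.1098]
[(132, np.float64(0.0701)), (134, np.float64(0.0679)), (136, np.float64(0.0658)), (138, np.float64(0.0636))]
[(132, np.float64(0.063)), (134, np.float64(0.0611)), (136, np.float64(0.0592)), (138, np.float64(0.0572))]
91 [692, 621, 687, 710, 498, 383, 404, 410, 379, 263, 201, 196, 204, 190, 199, 213, 363, 467, 471, 472]
127 [700, 558, 390, 402, 407, 390, 324, 202, 210, 191, 203, 198, 205, 273, 389, 468, 483, 481, 483, 488]
166 [391, 403, 414, 374, 302, 187, 187, 214, 191, 195, 309, 391, 474, 529, 546, 545, 545, 546, 540, 543]
209 [408, 394, 340, 243, 204, 205, 203, 195, 199, 246, 431, 423, 411, 527, 582, 596, 595, 585, 599, 583]
255 [416, 364, 290, 193, 196, 207, 202, 190, 317, 427, 406, 492, 575, 593, 599, 593, 566, 547, 545, 580]
knob1.45 [0.41567929 0.22785089 0.17921573] knob0 [0.58162708 0.07932936 0.14403579] [ 0.62060002 -0.00872979  0.21448126] [-4.17245193e+00  2.60020154e+01  7.73722358e+01 -3.70111711e-02
  7.48193430e+01  8.55437215e+01]
```

Foot gaps come out at 3–6 mm, so all five are within tolerance. Now I'll fetch the keeper knob.

Emit:
arm_command --increments '[[[-60, 60, 32, 0.06], [-102, 118, 32, 0.06], [-102, 118, 32, 0.06], [-102, 118, 32, 0.06], [-102, 118, 32, 0.06]]]' --grip 42

```text
time_s: 47.75
ee_pos: [0.5187, 0.1089, 0.2456]
ee_rot: [[0.03, 0.065, -0.997], [-0.001, -0.998, -0.065], [-1.0, 0.003, -0.03]]
contact_force: [0.3, 0.1, 0.1]
finger_gap: 0.0417
```

Emit:
arm_command --increments '[[[-102, 119, 0, 0.06], [-102, 119, 0, 0.06], [-102, 119, 0, 0.06], [-102, 119, 0, 0.06], [-102, 119, 0, 0.06]]]'

```text
time_s: 48.38
ee_pos: [0.4175, 0.2271, 0.2452]
ee_rot: [[0.03, 0.124, -0.992], [-0.0, -0.992, -0.124], [-1.0, 0.004, -0.029]]
contact_force: [0.2, -0.2, -0.8]
finger_gap: 0.0419
```

```bash
python3 - <<'E'
from h import *
c=cap("wrist"); save(c,"w15")
s=r.get_state(); J=np.degrees(np.arctan2(s["ee_rot"][1,1],s["ee_rot"][0,1]));print(s["ee_pos"],J)
a=np.linspace(1.45,0.1,16); P=np.array([knob(x) for x in a])
for k in(0,5,10): print([[*np.round((P[k+i]-P[k])*1000).tolist(),round(float(a[k]-a[k+i]),3)] for i in range(1,6)],P[k+5])
print(P[15],knob(0))
E
```

```text
[0.41751005 0.22698558 0.24515213] -82.91584983224935
[[3.0, -15.0, -1.0, 0.09], [6.0, -30.0, -1.0, 0.18], [12.0, -44.0, -2.0, 0.27], [18.0, -58.0, -4.0, 0.36], [26.0, -71.0, -5.0, 0.45]] [0.44125332 0.15663713 0.17385599]
[[9.0, -12.0, -2.0, 0.09], [18.0, -24.0, -4.0, 0.18], [29.0, -35.0, -6.0, 0.27], [41.0, -44.0, -9.0, 0.36], [53.0, -53.0, -11.0, 0.45]] [0.49457349 0.10387832 0.16255887]
[[13.0, -7.0, -3.0, 0.09], [27.0, -13.0, -6.0, 0.18], [41.0, -18.0, -9.0, 0.27], [56.0, -22.0, -12.0, 0.36], [70.0, -24.0, -15.0, 0.45]] [0.56502345 0.08007905 0.1475737 ]
[0.56502345 0.08007905 0.1475737 ] [0.58162708 0.07932936 0.14403579]
```

View pics/w15.png

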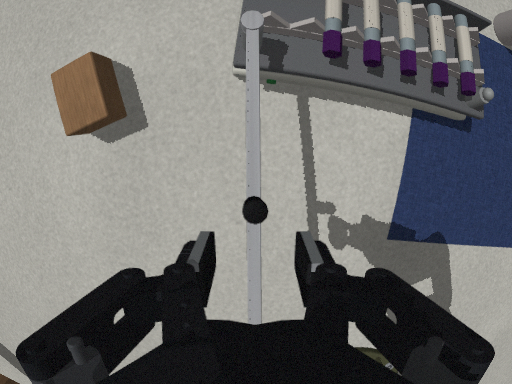

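The knob is centred between the fingers at (255,210). I'll descend, cage it and swing it shut.

Emit:
arm_command --increments '[[[-1, 1, -35, 0], [-1, 1, -69, 0], [-1, 1, -69, 0], [-1, 1, -69, 0], [-1, 1, -69, 0]]]'

```text
time_s: 49.05
ee_pos: [0.4172, 0.228, 0.1775]
ee_rot: [[0.032, 0.123, -0.992], [0.001, -0.992, -0.123], [-1.0, 0.003, -0.031]]
contact_force: [-0.3, 0.8, -0.3]
finger_gap: 0.042
```

Emit:
arm_command --increments '[[[0, 0, 0, 0], [0, 0, 0, 0], [0, 0, 0, 0], [0, 0, 0, 0], [0, 0, 0, 0]]]' --grip 27

```text
time_s: 49.68
ee_pos: [0.4172, 0.228, 0.1775]
ee_rot: [[0.031, 0.123, -0.992], [0.001, -0.992, -0.123], [-1.0, 0.003, -0.031]]
contact_force: [0.1, -0.6, 0.7]
finger_gap: 0.0271
```

Emit:
arm_command --increments '[[[3, -15, -1, 0.09], [6, -30, -1, 0.18], [12, -44, -2, 0.27], [18, -58, -4, 0.36], [26, -71, -5, 0.45]]]'

```text
time_s: 50.3
ee_pos: [0.4433, 0.1566, 0.1724]
ee_rot: [[0.028, 0.545, -0.838], [0.015, -0.839, -0.545], [-1.0, 0.003, -0.031]]
contact_force: [-0.4, 1.2, -1.4]
finger_gap: 0.0269
```

Emit:
arm_command --increments '[[[9, -12, -2, 0.09], [18, -24, -4, 0.18], [29, -35, -6, 0.27], [41, -44, -9, 0.36], [53, -53, -11, 0.45]]]'

```text
time_s: 50.92
ee_pos: [0.4966, 0.1033, 0.1612]
ee_rot: [[0.018, 0.857, -0.515], [0.025, -0.516, -0.857], [-1.0, 0.003, -0.031]]
contact_force: [0.2, 0.7, -0.9]
finger_gap: 0.0266
```

Emit:
arm_command --increments '[[[12, -7, -3, 0.09], [26, -13, -6, 0.18], [40, -18, -9, 0.27], [54, -22, -12, 0.36], [67, -24, -14, 0.45]]]'

```text
time_s: 51.55
ee_pos: [0.5639, 0.0791, 0.1469]
ee_rot: [[0.005, 0.996, -0.089], [0.031, -0.089, -0.996], [-1.0, 0.002, -0.031]]
contact_force: [0.0, -0.1, 0.3]
finger_gap: 0.0271
```

Emit:
arm_command --increments '[[[4, 0, -1, 0.03], [8, 0, -2, 0.06], [12, 0, -3, 0.09], [15, 0, -3, 0.1], [17, 0, -4, 0.1]]]'

```text
time_s: 52.18
ee_pos: [0.5797, 0.0792, 0.1429]
ee_rot: [[-0.002, 1.0, 0.012], [0.031, 0.012, -0.999], [-1.0, -0.002, -0.031]]
contact_force: [-10.9, -2.2, 8.9]
finger_gap: 0.0271
```

Emit:
arm_command --increments '[[[2, 0, 0, 0], [3, 0, 0, 0], [4, 0, -1, 0], [5, 0, -1, 0], [6, 0, -1, 0]]]'

```text
time_s: 52.8
ee_pos: [0.5854, 0.079, 0.1419]
ee_rot: [[-0.003, 1.0, 0.011], [0.03, 0.011, -0.999], [-1.0, -0.003, -0.03]]
contact_force: [-3.8, -2.7, 0.0]
finger_gap: 0.0274
```

Emit:
arm_command --increments '[[[1, 0, 0, 0], [2, 0, 0, 0], [2, 0, 0, 0], [2, 0, 0, 0], [2, 0, 0, 0]]]'

```text
time_s: 53.42
ee_pos: [0.5875, 0.079, 0.142]
ee_rot: [[-0.003, 1.0, 0.011], [0.03, 0.012, -0.999], [-1.0, -0.002, -0.03]]
contact_force: [-0.1, -0.4, 0.8]
finger_gap: 0.027
```

Emit:
arm_command --increments '[[[-3, 0, 0, 0], [-4, 0, 0, 0], [-4, 0, 0, 0], [-4, 0, 0, 0], [-4, 0, 0, 0]]]' --grip 42

```text
time_s: 54.05
ee_pos: [0.5835, 0.079, 0.142]
ee_rot: [[-0.002, 1.0, 0.011], [0.03, 0.011, -0.999], [-1.0, -0.002, -0.03]]
contact_force: [-0.2, 0.3, 0.9]
finger_gap: 0.0419
```

Emit:
arm_command --increments '[[[0, 0, 40, 0], [0, 0, 90, 0], [0, 0, 110, 0], [0, 0, 110, 0], [0, 0, 110, 0]]]'

```text
time_s: 54.68
ee_pos: [0.5832, 0.079, 0.2505]
ee_rot: [[-0.004, 1.0, 0.011], [0.03, 0.011, -0.999], [-1.0, -0.004, -0.03]]
contact_force: [-0.3, 0.2, -0.3]
finger_gap: 0.0422
```

Emit:
arm_command --increments '[[[-60, 0, 0, -0.1], [-120, 0, 0, -0.1], [-180, 0, 0, -0.1], [-180, 0, 0, -0.1], [-180, 0, 0, -0.1]]]'

```text
time_s: 55.3
ee_pos: [0.4035, 0.079, 0.2502]
ee_rot: [[-0.002, 0.996, -0.089], [0.031, -0.088, -0.996], [-1.0, -0.004, -0.03]]
contact_force: [-0.3, -0.2, 0.4]
finger_gap: 0.0422
```

```bash
python3 - <<'E'
from h import *
c=cap("top"); np.savez("top8.npz",**c); s=cap("side")
a=cv2.resize(c["pixels"][140:225,170:320,::-1],(600,340),interpolation=cv2.INTER_CUBIC)
b=cv2.resize(s["pixels"][150:260,190:330,::-1],(330,259),interpolation=cv2.INTER_CUBIC); b=np.pad(b,((0,0),(0,270),(0,0)))
cv2.imwrite("pics/fin.png",np.vstack([a,b]))
for n,c in(("top",c),("side",s)):
    f=foc(c); D=c["depth"]; v,u=np.mgrid[0:384,0:512]
    W=np.stack([(u-c["cx"])/f*D,(v-c["cy"])/f*D,D],-1)@c["T"][:3,:3].T+c["T"][:3,3]
    K=(W-X0)@Rc(); px=c["pixels"].max(-1)
    m=(K[...,2]>.03)&(K[...,2]<.046)&(px>90)&(K[...,1]<.11)&(K[...,1]>-.14)&(abs(K[...,0]+.043)<.025)
    Q=K[m]; p=np.polyfit(.148-Q[:,1],-.043-Q[:,0],1); print(n,m.sum(),"bar slope",p)
    m=(K[...,2]>.05)&(K[...,2]<.09)&(px<70)&(abs(K[...,1]+.022)<.03)&(abs(K[...,0]+.05)<.04);Q=K[m]
    if len(Q): q=np.median(Q,0); print("knob",len(Q),q,"phi",np.arctan2(-.043-q[0],.148-q[1]))
print(r.get_state()["ee_pos"],r.get_state()["time_s"])
E
```

```text
top 438 bar slope [-0.00191697  0.00029555]
knob 54 [-0.04657786 -0.02131366  0.08253625] phi 0.02112842144631058
side 175 bar slope [-0.00141002 -0.00316996]
knob 87 [-0.04078675 -0.03046977  0.06898037] phi -0.012400637070534204
[0.40387964 0.07894422 0.24999773] 55.4
```

```bash
python3 - <<'E'
from h import *
c=dict(np.load("top8.npz")); T0=dict(np.load("top0.npz"))
hsv=cv2.cvtColor(c["pixels"],cv2.COLOR_RGB2HSV).astype(int)
for g in(.066,.022,-.022,-.066,-.11):
    pr=[]
    for x in np.arange(-.07,.072,.004):
        p=np.linalg.inv(c["T"])@np.r_[cw([x,g,.019]),1]; u=int(round(foc(c)*p[0]/p[2]+c["cx"]));v=int(round(foc(c)*p[1]/p[2]+c["cy"]))
        h,s,V=hsv[v,u]; pr.append("P" if 130<h<175 and s>80 else "W" if V>115 and s<60 else ".")
    print(g,"".join(pr))
d=np.abs(c["pixels"].astype(int)-T0["pixels"]).sum(-1)>90
for n,(u0,v0,u1,v1) in {"bottle":(322,118,356,152),"tape":(118,138,155,175),"box":(92,200,138,248)}.items(): print(n,d[v0:v1,u0:u1].mean())
E
```

```text
0.066 ....PPPWWWWWWWWWWWWWWWWWWWWWWWWW...W
0.022 ....PPPWWWWWWWWWWWWWWWWWWWWWWWWW...W
-0.022 ....PPP........WWWWWWWWWWWWWWWWW...W
-0.066 ....PPPWWWWWWWWWWWWWWWWWWWWWWWWW...W
-0.11 ....PPPWWWWWWWWWWWWWWWWWWWWWWWWW...W
bottle 0.0
tape 0.0
box 0.0
```

```bash
python3 -c "
from h import *
print(r.get_state()['contact_force'],r.get_state()['finger_gap']); print(r.finish_job())"
```

```text
[-0.2447046   0.50430784 -0.16130069] 0.042086681619482445
the job is handed in; nothing more can be done
None
```

All five tubes on the counter are in the cradle, the keeper bar is shut, and the job is handed in at about 55 s of the 210 s. No verdict was reported.

- **Opening:** I swung the keeper against its stop, where the push showed about 13 N.
- **Tubes:** They lie in the grooves at y = +0.066, +0.022, −0.022, −0.066 and −0.110, caps up the slope. One tube was knocked against its neighbour partway through, so I first moved the neighbour aside and regripped it.
- **Closing:** I pushed the keeper over its ball catch. The force rose to about 11 N, then dropped to almost nothing as the bar went home.

**Last checks**
- **Foot gaps:** The feet are about 3–6 mm from the stop, measured by the wrist camera before closing. The top view afterwards shows all five tubes still in the same place. In that view the knob partly hid the tube at −0.022.
- **Keeper angle:** The bar line reads about 0.002 rad from shut in both the top and side views. The knob-based readings were rougher and disagreed: +0.021 rad from the top and −0.012 rad from the side.
- **Other items:** The bottle, box and tape show no change in the top view.
- **Not done:** I had reached the picture limit, so I checked the closed state by numbers only and did not view it.

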